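# Pack stained sections for transport

## Task

With the section lifter, fetch the freshly mounted glass section from the drying rack and lay it flat on the ledges inside the black transport base; it is still tacky, so your fingers must not touch it. Then stack every section tray on the base, cut corners over cut corners so that each skirt seats fully on the one below, close the stack with the yellow lid the same way round, and have the lifter lying back on its rest. Leave the other things on the table where they are.

Things in the scene. Friction and masses are not known exactly. Their poses are not given: they have to be found in the camera images.
- tray1_center (a point): section tray, pale blue-grey plastic, a stained section set in its top (not removable); 99 x 64 x 18 mm, about 75 g. x along its length; the two corners at its +x end are cut at 45 degrees. Skirt 99 x 64 mm, z 0-10 mm, hollow below 6 mm deep; plateau above it 91 x 56 mm, to z 18. Point: its centre, 9 mm above the underside. Grip across the skirt (64 mm). May be absent
- tray2_center (a point): section tray like tray1, same point and axes, may be absent. The skirt of a tray or the lid goes over the plateau of what is below with 1.5 mm play all round; seated, each tray stands 12 mm above the one below. It seats only with cut corners over cut corners; turned the other way it stays 6 mm high
- tray3_center (a point): section tray like tray1, same point and axes, may be absent. Skirt walls are 2.5 mm thick, corner cuts of the plateau 10 mm, of the skirt 12 mm; trays may start turned either way round
- tray4_center (a point): section tray like tray1, same point and axes, may be absent. Trays may be stacked in any order
- lid_center (a point): yellow lid: skirt and cut corners (at its +x end) as on the trays, 99 x 64 mm, skirt 10 mm high, 6 mm hollow below, 14 mm high in all, plain top; about 55 g. Point: its centre, 7 mm above its underside, x along its length. Grip across the skirt (64 mm). It seats like a tray
- base: black transport base, fixed, 42 mm high; origin at the centre of its underside, x to its cut-corner end (away from the robot). Foot 99 x 64 x 18 mm; on it 4 mm walls round the 91 x 56 mm plateau outline up to 42 mm, the -x end open. The first tray seated on it has its underside at 36 mm, the next at 48, 60, 72 mm
- base_seat (a point): place of the glass section's centre in the base: 5 mm from the base's middle towards its open -x end, 36.5 mm up; axes as the base's. The glass lies on two ledges (tops at 34 mm, from 15.5 to 24 mm either side of the middle, where the walls begin); between them a 31 mm wide channel, floor at 18 mm, open at the -x end, takes the lifter's blade
- base_cut (a point): middle of the base's cut-corner (+x) end: 45.5 mm along x from its middle, at the wall tops, 42 mm up
- rack: aluminium drying rack, fixed, 90 x 62 x 44 mm; origin at the centre of its underside, x along its length, away from the robot. Two ledges (tops at 40 mm, undersides at 37 mm) run along x, 32 mm apart, lips outside; between and below them it is open from the -x end, down to a 4 mm floor. A stop at x = 41 mm, 32 to 44 mm up, closes the +x end
- glass_center (a point): freshly mounted section, pink and violet, between two glass plates, 70 x 42 x 5 mm, about 37 g, lying flat on the rack's ledges, its long axis x along the rack's; the point is its centre, 2.5 mm above its underside. Tacky: fingers must not touch it, only the lifter carries it
- lifter_blade (a point): section lifter (offset spatula, 90 g): top centre of its flat steel blade, 80 mm long (x, towards the tip), 24 mm wide, 2.5 mm thick, z up. Behind it a neck 14 mm wide runs level to 55 mm behind this point, then rises steeply to the handle
- lifter_grip (a point): where to hold the lifter: on the middle line of its blue handle, 100 mm behind the blade's centre and 59 mm above the blade's underside. The handle is level, along the lifter's x, 18 x 18 mm, from 65 to 185 mm behind the blade's centre
- rest: the lifter's rest, fixed; origin under the place of the blade's centre, x towards the blade's tip. The blade lies on a rubber pad (60 x 40 mm, top at 8 mm), the handle at 58 mm on a post 170 mm behind the origin, between two cheeks 24 mm apart that stand 12 mm above it
- rest_blade (a point): place of the top centre of the lifter's blade on its rest: 10.5 mm above the rest's origin; axes as the rest's
- oil: bystander: amber dropper bottle, 28 mm across, 62 mm high; origin at the centre of its underside; leave alone
- slidebox: bystander: blue slide box 85 x 105 x 34 mm; origin at the centre of its underside; leave alone
- controller: bystander: black lamp controller with a knob, 70 x 125 x 45 mm; origin at the centre of its underside; leave alone
- dish: bystander: small glass dish, 60 mm across, 15 mm high; origin at the centre of its underside; leave alone
- objective: bystander: steel microscope objective standing on end, 29 mm across, 46 mm high; origin at the centre of its underside; leave alone
- marker: bystander: black marker pen with a red cap, 120 mm long, lying along its y; origin at the centre of its underside; leave alone

How it is judged:
By the outcome, as a careful person would: the job done as asked, in the order asked, and still so for the second after the job is handed in, with the robot touching nothing.
Of tray1, tray2, tray3, tray4 only 2 to 4 are there at a start; the rules pass over those that are not, and their reading is None.
At some moment in a run one of tray1, tray2, tray3, tray4, lid may be knocked a few centimetres aside while the robot is not near it.
It also fails if it takes over 210 s, if anything falls off the work surface, if the arm or the gripper's body presses on something with over 40 N, if the wrist force passes 120 N, or if a joint passes its speed limit or range.

## Robot

A 6-joint arm with a two-finger parallel gripper is mounted at the origin on the work surface. World frame = base frame: x ahead of the robot, y to its left, z up, the work surface at z = 0. Lengths are in m, angles in rad, forces in N, time in s.
With the tool pointing down it reaches from about 0.35 to 0.85 m from the base axis. Payload 8.1 kg.
Tool frame: the origin (TCP) lies midway between the tips of the shut fingers; the grasp point (between the pads) lies 19 mm behind it (robot.grip_point_offset is the distance from the TCP to the grasp point, in m); z points along the fingers, y is the line along which they close (so a half turn about z gives the same grasp; the last joint's range is limited). The gripper opens to 93 mm and grips with 3 to 60 N. Pads are 15 mm wide; open, the fingers measure 128 mm over their backs; the gripper's body (75 mm by 188 mm) begins 65 mm behind the grasp point.
Start: joints at [-1.28, 0.13, 1.488, -0, 1.523, -0.085], TCP at [0.22, -0.558, 0.219] pointing down, gripper open.
Joint ranges: [-2.96, 2.96], [-0.89, 2.26], [0.02, 2.5], [-1.34, 4.48], [0, 2.73], [-2.66, 2.66]. Speed limits (rad/s): [2.39, 2.39, 2.79, 3.14, 3.14, 3.14].

## Interface

Orientations are given as a rotation vector (axis times angle).
In Python, from plant import robot, read_camera, job gives the robot as it stands.
- The arm moves only by the shell command python3 -m inch 'ROWS' [FORCE]. ROWS is JSON, one flat list of numbers, 5 for each row, row after row: the shift along the world's x, y, z in mm, then the turn about the world's z in degrees, then the opening in per cent of the stroke, from 0 (shut) to 100 (fully open). In form: [dx, dy, dz, yaw, hand, dx, dy, dz, yaw, hand, ...]. A call has 1 to 10 rows; each row is the pose to reach, as a shift and turn from the pose commanded when the call began; what a row does not reach only later rows make up. A row lasts 1/12 s, in which the tool goes at most 41.7 mm and 7.16 degrees, less where a joint would pass 70% of its speed; a pose out of reach is approached as far as the arm can. A call with a gripper value outside its range is refused whole. The fingers move at their own pace and stop on an object; FORCE is the grip in N (left out, the last holds). Time passes only in rows, so rows that repeat a pose let the fingers close. It gives the time, the measured TCP pose, the force, the opening and the grip force at its end, in the units of the state.
- robot.read_state(): the state, without advancing time (a new reading comes with each control period).
- read_camera(name): name is "side" or "top" or "wrist"; returns a dict with "image" (384x512x3 uint8, blue, green, red), "K" (3x3 intrinsics, pixels), "extrinsics" (4x4, takes a point from world to camera coordinates); the wrist camera has in their place "mount" (4x4, takes a point from camera to tool coordinates, whose origin is the TCP and whose axes are the flange's). Camera axes: x right, y down, z forward; pixel columns grow to the right and rows downward; lengths in m; the calibration is good to about 2 mm. A picture is of the moment at which its call begins: read the wrist's pose just before it. There is no depth.
- job.close_job(): hands the job in; it is judged then, once.
The state is a dict: "t": time; "q": joint angles; "dq": joint speeds; "joint_torque": joint torques, N m; "tool_pos": TCP position; "orientation": TCP orientation; "force": force on the tool from outside, world axes, zero at the start; "wrist_torque": the same for the moment, N m; "opening": finger opening in m; "gripper_force": force on a finger pad.
Only numpy, scipy, OpenCV 4.12 (cv2) and the standard library are available. Lean on these libraries where they do the work, as an engineer would, in place of code of your own. Each camera call takes 0.05 s, during which the arm holds its last target. There are 200 camera calls.

## Working session

There is one attempt and no reset: what is moved stays moved. The work goes in short steps, Python scripts to look and compute and a shell command to move; the robot and the scene stay as the last step left them, time stands still between calls to the robot, and variables do not carry over. Pictures are saved under pics/ and viewed, at most 14 in all, crops included, and the job is handed in when it is done.

```bash
ls; mkdir -p pics; python3 - <<'E'
from plant import robot, read_camera
import cv2, numpy as np
print(robot.read_state()); print(robot.grip_point_offset)
for n in("top","side","wrist"):
    c=read_camera(n); cv2.imwrite(f"pics/{n}0.png",c["image"])
    print(n,c["K"].tolist(),np.round(c.get("extrinsics",c.get("mount")),4).tolist())
a=cv2.resize(cv2.imread("pics/top0.png"),(800,600),interpolation=cv2.INTER_CUBIC);cv2.imwrite("pics/top0b.png",a)
a=cv2.resize(cv2.imread("pics/side0.png"),(800,600),interpolation=cv2.INTER_CUBIC);cv2.imwrite("pics/side0b.png",a)
E
```

```text
pics
{'t': 0.0, 'q': array([-1.28035872e+00,  1.31136500e-01,  1.48931156e+00,  2.60413750e-06,
        1.52303394e+00, -8.54207805e-02]), 'dq': array([-0.00042626, -0.00047645,  0.00047045,  0.00234241,  0.00058931,
       -0.00190882]), 'joint_torque': array([ 1.22962923e-03, -5.59845078e+01, -4.91763389e+01,  7.68882665e-02,
        3.57840245e-02, -9.99600070e-05]), 'tool_pos': array([ 0.22008097, -0.5575369 ,  0.21758449]), 'orientation': array([-3.08443274e+00, -5.86576520e-01,  2.99446761e-04]), 'force': array([-0.33443313,  0.71278773, -0.80679468]), 'wrist_torque': array([ 0.02592412, -0.01889319, -0.03656563]), 'gripper_force': 0.0, 'opening': 0.09255790695394726}
0.0188
top [[357.99922112176694, 0.0, 252.8535765780886], [0.0, 357.99922112176694, 194.9235067968233], [0.0, 0.0, 1.0]] [[0.0097, -0.9996, 0.0268, 0.0152], [-0.9931, -0.0128, -0.1169, 0.5887], [0.1172, -0.0255, -0.9928, 0.9492], [0.0, 0.0, 0.0, 1.0]]
side [[413.2712853281336, 0.0, 255.95864402818927], [0.0, 413.2712853281336, 199.06895899999702], [0.0, 0.0, 1.0]] [[-0.9938, -0.1106, 0.0115, 0.5803], [-0.0829, 0.6678, -0.7397, 0.0729], [0.0741, -0.7361, -0.6728, 0.9677], [0.0, 0.0, 0.0, 1.0]]
wrist [[275.1708590223764, 0.0, 254.7681788580768], [0.0, 275.1708590223764, 190.3105377715916], [0.0, 0.0, 1.0]] [[-0.0012, -0.9676, -0.2525, 0.0697], [1.0, -0.0008, -0.0016, 0.0001], [0.0013, -0.2525, 0.9676, -0.1661], [0.0, 0.0, 0.0, 1.0]]
```

View pics/top0b.png

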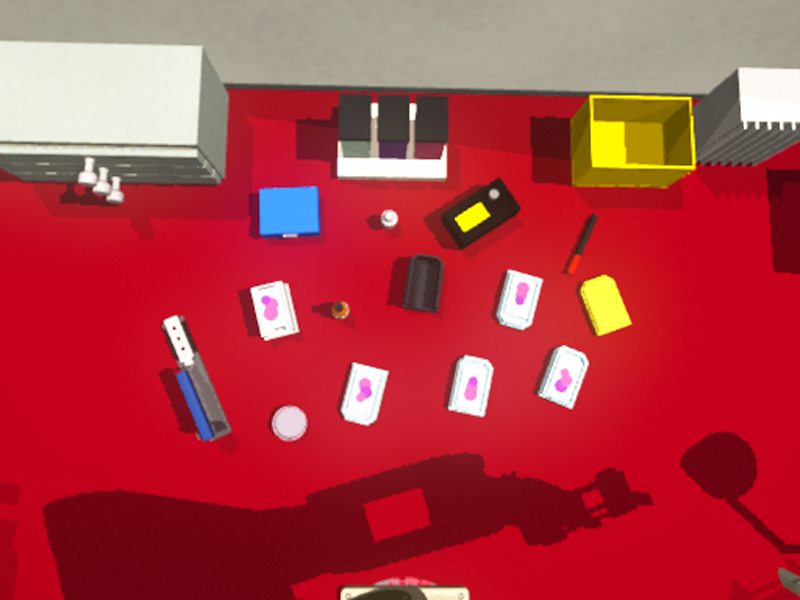

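View pics/side0b.png

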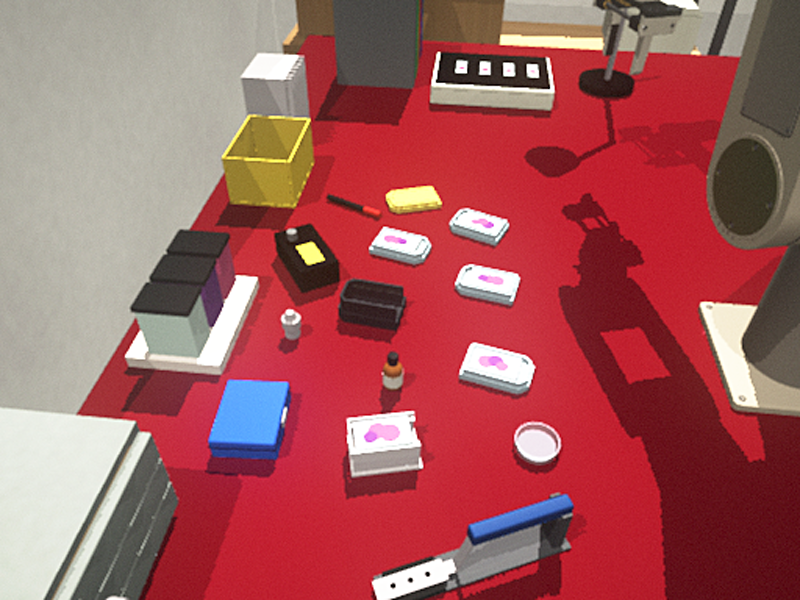

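The top view shows four trays at about (519,299), (364,393), (471,386) and (564,376) in the 800-px picture. The lid is at (605,305), the base at (423,284), the rack with the glass at (273,310), and the lifter at (195,380) with its tip at (172,320). The side view agrees.

```bash
cat > h.py <<'E'
import cv2, numpy as np
from plant import robot, read_camera
from scipy.spatial.transform import Rotation as R
def cam(n):
    s=robot.read_state(); c=read_camera(n); K=c["K"]
    if n=="wrist":
        T=np.eye(4);T[:3,:3]=R.from_rotvec(s["orientation"]).as_matrix();T[:3,3]=s["tool_pos"]
        W=T@np.array(c["mount"])
    else: W=np.linalg.inv(c["extrinsics"])
    return c["image"],K,W
def ray(px,K,W,z):
    px=np.atleast_2d(np.array(px,float)); d=np.c_[(px-[K[0,2],K[1,2]])/[K[0,0],K[1,1]],np.ones(len(px))]@W[:3,:3].T
    o=W[:3,3]; return (o+d*((z-o[2])/d[:,2])[:,None])[:,:2]
def proj(p,K,W):
    p=np.append(p,1.); q=np.linalg.inv(W)@p; return (K@q[:3])[:2]/q[2]
def blobs(mask,amin=150):
    cs,_=cv2.findContours(mask.astype(np.uint8),cv2.RETR_EXTERNAL,cv2.CHAIN_APPROX_NONE)
    return [c[:,0,:] for c in cs if cv2.contourArea(c)>=amin]
def masks(im):
    b,g,r=[im[...,i].astype(int) for i in range(3)]
    return dict(white=(g>110)&(b>110)|((b>150)&(r>150)), notred=(g>45)|(b>70), yellow=(r>150)&(g>140)&(b<110), blue=(b>90)&(r<70), dark=(r<110))
def rect(c,K,W,z):
    p=ray(c,K,W,z)*1000
    (cx,cy),(w,h),a=cv2.minAreaRect(p.astype(np.float32))
    if w<h: w,h,a=h,w,a+90
    u=np.array([np.cos(np.radians(a)),np.sin(np.radians(a))]); v=np.array([-u[1],u[0]])
    q=p-[cx,cy]; s,t=q@u,q@v
    # cut end: lateral width near each end
    wd=[np.ptp(t[(k*s>w/2-4)]) if (k*s>w/2-4).any() else 0 for k in(1,-1)]
    if wd[1]<wd[0]: a+=180
    a=(a+180)%360-180
    return np.round([cx,cy,w,h,a,*wd],1)
E
python3 - <<'E'
from h import *
im,K,W=cam("top"); print("cam",W[:3,3].round(3))
m=masks(im)
for k,z in(("white",.01),("yellow",.008),("blue",.06)):
    for c in blobs(m[k],200):
        if c[:,1].max()<120: continue
        print(k,c.mean(0).round(),rect(c,K,W,z).tolist(), "z0/.04",rect(c,K,W,.04).tolist()[:5])
x=im[100:290,90:420]; cv2.imwrite("pics/crop1.png",cv2.resize(im[170:285,100:290],(800,484),interpolation=cv2.INTER_CUBIC))
cv2.imwrite("pics/crop2.png",cv2.resize(im[150:220,240:420],(800,311),interpolation=cv2.INTER_CUBIC))
E
```

```text
cam [0.473 0.047 1.011]
white [185. 270.] [381.0, 206.1, 57.6, 56.4, 90.5, 26.8, 32.3] z0/.04 [383.8, 201.3, 55.8, 54.7, 90.5]
white [233. 251.] [431.5, 76.2, 101.8, 66.0, 166.5, 45.3, 63.3] z0/.04 [432.7, 75.3, 98.7, 64.0, 166.5]
white [301. 247.] [449.6, -115.2, 101.9, 66.8, -11.6, 62.3, 43.3] z0/.04 [450.3, -110.3, 98.8, 64.8, -11.6]
white [361. 241.] [468.2, -282.7, 102.5, 67.4, -21.8, 63.1, 45.2] z0/.04 [468.3, -272.8, 99.4, 65.3, -21.8]
white [123. 235.] [476.6, 379.2, 195.6, 36.0, -154.1, 23.1, 2.4] z0/.04 [476.5, 369.2, 189.8, 35.0, -154.1]
white [175. 198.] [580.3, 238.1, 100.1, 68.4, 14.6, 56.7, 62.8] z0/.04 [577.1, 232.3, 97.1, 66.4, 14.6]
white [332. 191.] [603.1, -202.5, 102.2, 66.9, 164.5, 43.7, 65.7] z0/.04 [599.2, -195.0, 99.1, 64.9, 164.5]
white [184. 135.] [761.1, 218.0, 105.5, 93.7, 92.2, 82.1, 82.5] z0/.04 [752.5, 212.9, 102.3, 90.9, 92.2]
white [ 71. 103.] [827.7, 547.1, 399.8, 103.2, -90.0, 17.9, 8.9] z0/.04 [817.1, 532.1, 387.8, 100.1, -90.0]
yellow [387. 195.] [598.3, -359.6, 101.8, 67.7, 20.4, 43.7, 65.4] z0/.04 [594.4, -346.7, 98.5, 65.5, 20.4]
yellow [302. 138.] [757.3, -118.9, 58.6, 33.1, 124.7, 29.0, 29.1] z0/.04 [748.2, -113.6, 56.8, 32.1, 124.7]
blue [185. 136.] [745.2, 207.8, 99.8, 84.1, 93.5, 78.0, 81.0] z0/.04 [750.9, 211.2, 101.9, 85.8, 93.5]
```

View pics/crop1.png

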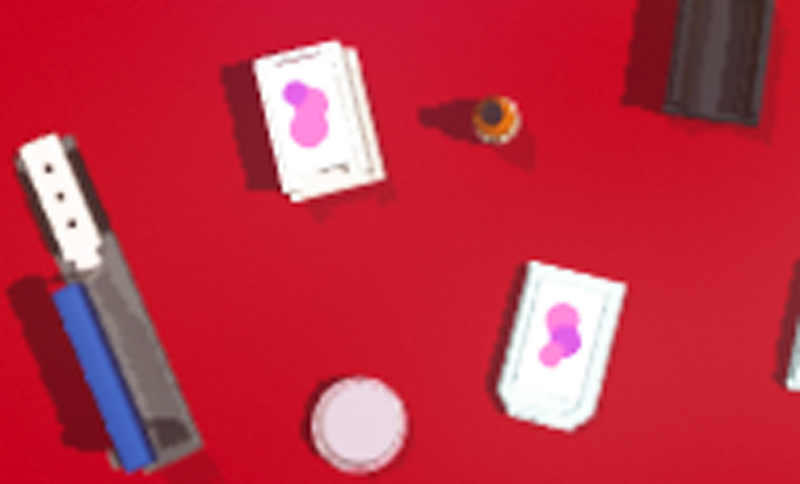

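The crop shows the lifter with its white blade ahead of a blue handle at (105,380) and a tip at about (40,140). The glass lies on the rack at (310,115), and the nearest tray has its cut corners towards the robot. Next I'll look at the base from the wrist camera.

```bash
python3 -m inch '[40,63,0,-7,100, 80,126,0,-14,100, 110,170,0,-21,100, 140,220,0,-21,100, 160,254,0,-21,100, 180,285,0,-21,100, 200,317,0,-21,100, 210,335,0,-21,100]'
python3 -m inch '[20,33,0,0,100, 40,66,0,0,100, 60,99,0,0,100, 80,132,0,0,100, 100,165,0,0,100, 120,195,0,0,100, 130,205,0,0,100, 130,205,0,0,100, 130,205,0,0,100, 130,205,0,0,100]'
python3 - <<'E'
from h import *
im,K,W=cam("wrist"); cv2.imwrite("pics/w1.png",im); print(robot.read_state()["tool_pos"],W[:3,3])
E
```

```text
t: 0.87
tool_pos: [0.3979, -0.275, 0.2186]
orientation: [3.141, 0.014, 0.0]
force: [0.0, -0.2, 0.4]
opening: 0.0929
gripper_force: 0.0
t: 1.7
tool_pos: [0.5268, -0.0729, 0.2184]
orientation: [3.141, 0.014, -0.001]
force: [-0.3, 0.2, -0.1]
opening: 0.0928
gripper_force: 0.0
[ 0.52670491 -0.07316446  0.21847656] [ 0.59660872 -0.07225144  0.3844138 ]
```

View pics/w1.png

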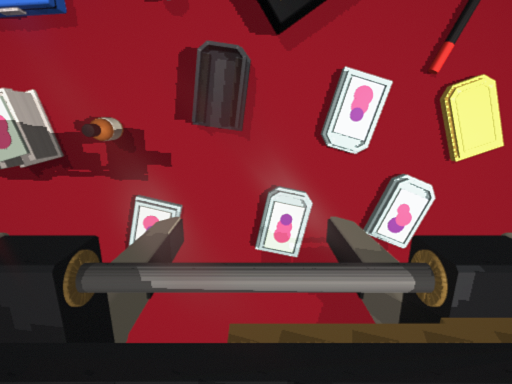

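The wrist view shows the base at (220,85), cut corners away from the robot, and all four trays and the lid. I'll measure the base roughly, move the camera straight over it, and do the same for the rack and lifter.

```bash
cat >> h.py <<'E'
def gray(im,lo=0,hi=150,sat=25):
    x=im.astype(int); return (np.ptp(x,axis=2)<sat)&(x.max(2)<hi)&(x.max(2)>lo)
def near(bl,px): return min(bl,key=lambda c: np.linalg.norm((c.min(0)+c.max(0))/2-px))
E
python3 - <<'E'
from h import *
im,K,W=cam("wrist")
m=cv2.morphologyEx(gray(im,30).astype(np.uint8),cv2.MORPH_OPEN,np.ones((3,3)))
m[235:]=0
for c in blobs(m,300): print(c.min(0),c.max(0),rect(c,K,W,.018).tolist(),rect(c,K,W,.042).tolist())
im,K,W=cam("top")
h=cv2.cvtColor(im,cv2.COLOR_BGR2HSV); b=(h[...,0]>105)&(h[...,0]<130)&(h[...,1]>100)&(h[...,2]>60)
for c in blobs(b,60): print("blue",c.mean(0).round(),rect(c,K,W,.076).tolist())
E
```

```text
[328 177] [399 234] [466.4, -231.4, 120.6, 53.0, 126.3, 7.8, 10.6] [474.9, -221.0, 112.7, 49.6, 126.3, 8.5, 9.9]
[  3 121] [ 62 167] [563.9, 229.5, 81.9, 58.2, 104.1, 10.3, 31.4] [566.0, 209.7, 76.5, 54.4, 104.1, 9.6, 29.3]
[192  41] [249 127] [634.9, -28.8, 98.8, 65.1, -7.1, 58.6, 46.3] [632.4, -31.7, 92.4, 60.8, -7.1, 54.8, 44.3]
blue [124. 259.] [414.8, 351.4, 117.3, 19.3, 23.0, 14.4, 14.8]
blue [185. 135.] [742.0, 206.2, 101.2, 85.5, 93.5, 79.5, 82.4]
```

```bash
python3 -m inch '[20,25,-30,-7,100, 38,53,-60,-8,100, 38,53,-68,-8,100, 38,53,-68,-8,100, 38,53,-68,-8,100]'
python3 - <<'E'
from h import *
im,K,W=cam("wrist"); cv2.imwrite("pics/w2.png",im)
m=cv2.morphologyEx(gray(im,30).astype(np.uint8),cv2.MORPH_OPEN,np.ones((3,3)));m[235:]=0
for c in blobs(m,1500): print(c.min(0),c.max(0),rect(c,K,W,.018).tolist())
print(W[:3,3])
E
python3 -m inch '[0,30,30,7,100, -20,60,60,14,100, -40,95,68,22,100, -60,130,68,22,100, -70,160,68,22,100, -75,190,68,22,100, -80,220,68,22,100, -80,240,68,22,100, -80,240,68,22,100, -80,240,68,22,100]'
python3 - <<'E'
from h import *
im,K,W=cam("wrist"); cv2.imwrite("pics/w3.png",im);print(W[:3,3],robot.read_state()["tool_pos"])
E
```

```text
t: 2.27
tool_pos: [0.5644, -0.0196, 0.1501]
orientation: [3.135, -0.204, -0.003]
force: [-0.4, -0.3, 0.8]
opening: 0.0933
gripper_force: 0.0
[  9 159] [ 72 229] [585.9, 216.6, 88.4, 33.8, 14.8, 10.4, 21.9]
[226  67] [286 163] [634.4, -29.6, 97.1, 62.2, -7.8, 62.2, 44.2]
[ 0.63389481 -0.02864583  0.31601276]
t: 3.15
tool_pos: [0.4861, 0.2211, 0.2207]
orientation: [-3.116, -0.399, -0.005]
force: [-0.1, -0.0, -0.2]
opening: 0.0932
gripper_force: 0.0
[0.5530349  0.23847906 0.38700323] [0.48614246 0.22030633 0.22031597]
```

View pics/w3.png

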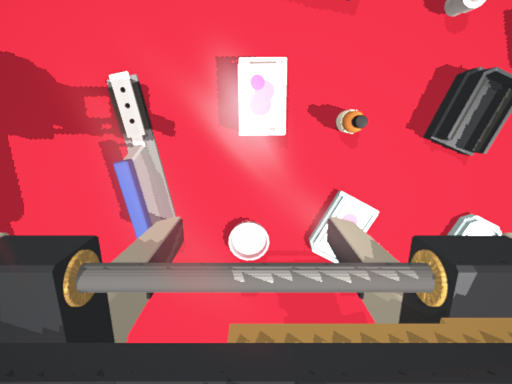

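The wrist view shows the rack with the glass at (262,97), the lifter blade at (130,110), its handle at (130,195), and the base at (470,110). I'll move over the rack for a finer measurement, then over the lifter.

```bash
python3 -m inch '[28,0,-40,0,100, 28,0,-60,0,100, 28,0,-60,0,100, 28,0,-60,0,100]' | head -2
python3 - <<'E'
from h import *
im,K,W=cam("wrist"); print(W[:3,3])
cv2.imwrite("pics/w4.png",cv2.resize(im[20:220,150:400],(750,600),interpolation=cv2.INTER_CUBIC))
b,g,r=[im[...,i].astype(int) for i in range(3)]
m=((g>70)|(b>110)).astype(np.uint8); m[225:]=0
c=near(blobs(m,1500),(256,118)); print(c.min(0),c.max(0),rect(c,K,W,.044).tolist(),rect(c,K,W,.0).tolist())
E
python3 -m inch '[-30,10,30,0,100, -60,20,30,0,100, -90,30,30,5,100, -120,50,30,8,100, -140,70,30,8,100, -163,84,30,8,100, -163,104,30,8,100, -163,104,30,8,100, -163,104,30,8,100]'
python3 - <<'E'
from h import *
im,K,W=cam("wrist"); print(W[:3,3]);cv2.imwrite("pics/w5.png",im)
h=cv2.cvtColor(im,cv2.COLOR_BGR2HSV); b=((h[...,0]>105)&(h[...,0]<130)&(h[...,1]>100)&(h[...,2]>60)).astype(np.uint8);b[235:]=0
for c in blobs(b,200): print("blue",c.min(0),c.max(0),rect(c,K,W,.076).tolist())
E
```

```text
t: 3.53
tool_pos: [0.5125, 0.2191, 0.1577]
[0.58060084 0.23664095 0.32348879]
[177  43] [311 211] [558.9, 240.7, 181.3, 102.5, -151.1, 21.1, 16.2] [555.5, 241.3, 209.9, 118.7, -151.1, 22.3, 18.8]
t: 4.33
tool_pos: [0.3509, 0.326, 0.1913]
orientation: [-3.079, -0.616, -0.006]
force: [-0.4, -0.9, -0.2]
opening: 0.0932
gripper_force: 0.0
[0.41470145 0.35237071 0.35762099]
blue [245  55] [266 177] [415.6, 351.2, 117.5, 16.8, -154.5, 16.1, 14.7]
```

View pics/w4.png

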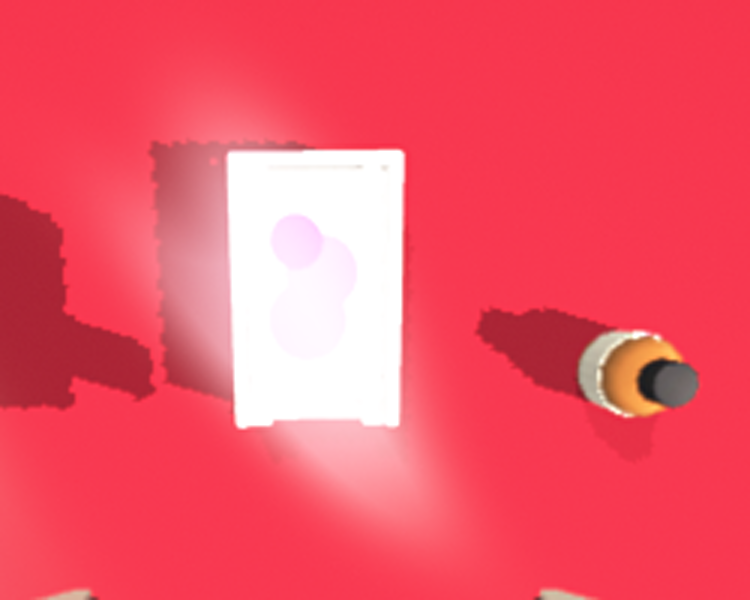

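View pics/w5.png

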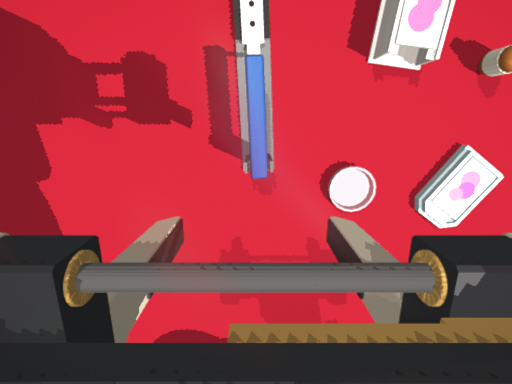

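The first crop shows the rack top with corners at (228,150), (403,150), (238,426) and (399,426), overexposed. The second shows the lifter handle at (256,115), running away from the robot. I'll get the rack pose and the glass ends from intensity profiles.

```bash
python3 - <<'E'
from h import *
c=read_camera("wrist");K=c["K"]
def Wof(o,pos):
    T=np.eye(4);T[:3,:3]=R.from_rotvec(o).as_matrix();T=T@np.array(c["mount"]);T[:3,3]=pos;return T
W4=Wof([-3.116,-.399,-.005],[0.58060084,0.23664095,0.32348879])
px=np.array([(228,150),(403,150),(238,426),(399,426)])/3+[150-.33,20-.33]
p=ray(px,K,W4,.044)*1000;print(p.round(1).tolist(),p.mean(0))
print([np.degrees(np.arctan2(*(p[a]-p[b])[::-1])).round(1) for a,b in((0,2),(1,3))], np.linalg.norm(p[0]-p[1]),np.linalg.norm(p[2]-p[3]),np.linalg.norm(p[0]-p[2]))
W3=Wof([-3.116,-.399,-.005],[0.5530349,0.23847906,0.38700323])
im=cv2.imread("pics/w3.png")
for col in(245,262,280): print(col,[(r,im[r,col].tolist()) for r in list(range(54,70))+list(range(124,140))])
E
```

```text
[[617.6, 274.9], [631.4, 221.7], [533.5, 251.9], [547.2, 198.9]] [582.42750651 236.83337297]
[np.float64(15.3), np.float64(15.1)] 54.97447918229591 54.81796871886705 87.21111424191591
245 [(54, [89, 68, 249]), (55, [83, 63, 243]), (56, [90, 80, 196]), (57, [240, 235, 250]), (58, [255, 255, 255]), (59, [255, 255, 255]), (60, [255, 255, 255]), (61, [254, 254, 255]), (62, [255, 255, 255]), (63, [255, 255, 255]), (64, [255, 255, 255]), (65, [255, 255, 255]), (66, [255, 255, 255]), (67, [255, 255, 255]), (68, [255, 255, 255]), (69, [255, 255, 255]), (124, [255, 255, 255]), (125, [255, 255, 255]), (126, [255, 255, 255]), (127, [255, 255, 255]), (128, [255, 255, 255]), (129, [255, 255, 255]), (130, [255, 255, 255]), (131, [255, 255, 255]), (132, [255, 255, 255]), (133, [255, 255, 255]), (134, [255, 255, 255]), (135, [249, 249, 255]), (136, [172, 163, 251]), (137, [162, 151, 251]), (138, [162, 152, 251]), (139, [160, 151, 249])]
262 [(54, [80, 56, 248]), (55, [75, 50, 247]), (56, [112, 99, 249]), (57, [255, 255, 255]), (58, [255, 255, 255]), (59, [255, 255, 255]), (60, [255, 255, 255]), (61,
[... 634 characters left out ...]
(56, [108, 97, 249]), (57, [255, 255, 255]), (58, [255, 255, 255]), (59, [255, 255, 255]), (60, [255, 255, 255]), (61, [250, 252, 253]), (62, [255, 255, 255]), (63, [255, 255, 255]), (64, [255, 255, 255]), (65, [255, 255, 255]), (66, [255, 255, 255]), (67, [255, 255, 255]), (68, [255, 255, 255]), (69, [255, 255, 255]), (124, [255, 255, 255]), (125, [255, 255, 255]), (126, [255, 255, 255]), (127, [254, 255, 255]), (128, [244, 248, 252]), (129, [252, 254, 254]), (130, [253, 254, 255]), (131, [254, 255, 255]), (132, [255, 255, 255]), (133, [255, 255, 255]), (134, [255, 255, 255]), (135, [208, 206, 255]), (136, [102, 87, 239]), (137, [100, 85, 237]), (138, [103, 89, 238]), (139, [103, 89, 238])]
```

```bash
python3 - <<'E'
from h import *
_,K,W=cam("top"); im=cv2.imread("pics/top0.png")
u=np.array([np.cos(np.radians(15.2)),np.sin(np.radians(15.2))]);v=np.array([-u[1],u[0]]);c=np.array([582.4,236.8])
up=cv2.resize(im,None,fx=4,fy=4,interpolation=cv2.INTER_CUBIC)
for l in(-12,0,12):
  o=[]
  for x in range(-52,54,2):
    p=proj(np.r_[(c+x*u+l*v)/1000,.044],K,W); q=((p+.5)*4).astype(int); o.append((x,int(up[q[1],q[0]].min())))
  print(l,o)
c3=read_camera("wrist");Kw=c3["K"]
T=np.eye(4);T[:3,:3]=R.from_rotvec([-3.116,-.399,-.005]).as_matrix();T=T@np.array(c3["mount"]);T[:3,3]=[0.5530349,0.23847906,0.38700323]
for px in((262,62),(280,128),(262,135.5),(262,56.2)): print(px,(ray(px,Kw,T,.045)[0]*1000-c)@np.c_[u,v])
im=cv2.imread("pics/w3.png"); h=cv2.cvtColor(im,cv2.COLOR_BGR2HSV); m=(h[...,1]>25)&(h[...,2]>150); m[:66]=0;m[122:]=0;m[:,:243]=0;m[:,282:]=0
b=blobs(m,30);print([(x.min(0),x.max(0)) for x in b])
E
```

```text
-12 [(-52, 243), (-50, 253), (-48, 247), (-46, 239), (-44, 187), (-42, 157), (-40, 162), (-38, 225), (-36, 252), (-34, 255), (-32, 255), (-30, 255), (-28, 255), (-26, 255), (-24, 255), (-22, 255), (-20, 255), (-18, 255), (-16, 255), (-14, 255), (-12, 255), (-10, 255), (-8, 255), (-6, 255), (-4, 255), (-2, 242), (0, 239), (2, 213), (4, 203), (6, 231), (8, 237), (10, 241), (12, 253), (14, 255), (16, 255), (18, 255), (20, 255), (22, 255), (24, 255), (26, 255), (28, 255), (30, 254), (32, 252), (34, 224), (36, 219), (38, 247), (40, 148), (42, 51), (44, 27), (46, 22), (48, 23), (50, 22), (52, 22)]
0 [(-52, 242), (-50, 254), (-48, 248), (-46, 250), (-44, 246), (-42, 202), (-40, 163), (-38, 215), (-36, 255), (-34, 255), (-32, 255), (-30, 255), (-28, 255), (-26, 255), (-24, 238), (-22, 193), (-20, 140), (-18, 138), (-16, 139), (-14, 139), (-12, 138), (-10, 139), (-8, 139), (-6, 140), (-4, 140), (-2, 139), (0, 140), (2, 140), (4, 140), (6, 135), (8, 131), (10, 122), (12, 107), (14, 118), (16, 142), (18, 199), (20, 246), (22, 255), (24, 255), (26, 255), (28, 255), (30, 255), (32, 233), (34, 208
[... 279 characters left out ...]
 (-22, 227), (-20, 169), (-18, 155), (-16, 129), (-14, 135), (-12, 138), (-10, 139), (-8, 140), (-6, 139), (-4, 150), (-2, 180), (0, 226), (2, 249), (4, 251), (6, 199), (8, 140), (10, 117), (12, 86), (14, 103), (16, 113), (18, 131), (20, 207), (22, 244), (24, 254), (26, 255), (28, 255), (30, 255), (32, 219), (34, 190), (36, 218), (38, 249), (40, 191), (42, 60), (44, 24), (46, 21), (48, 22), (50, 23), (52, 22)]
(262, 62) [35.72867096  0.65502236]
(280, 128) [-38.31500535 -20.78465319]
(262, 135.5) [-46.99244662   1.08653692]
(262, 56.2) [41.82582231  0.62321658]
[(array([267,  82], dtype=int32), array([272,  99], dtype=int32)), (array([251,  75], dtype=int32), array([265,  90], dtype=int32))]
```

The glass spans about -38 to +35 mm on the rack axis in my frame, so its centre is near (581,236.5), yaw 15.2. Now I'll grasp the lifter.

```bash
python3 -m inch '[40,18,-20,2,60, 80,33,-40,2.6,60, 87,36,-70,2.6,60, 87,36,-100,2.6,60, 87,36,-125,2.6,60, 87,36,-138,2.6,60, 87,36,-143,2.6,60, 87,36,-143,2.6,60, 87,36,-143,2.6,60, 87,36,-143,2.6,60]' 50
python3 -m inch '[0,0,0,0,0, 0,0,0,0,0, 0,0,0,0,0, 0,0,0,0,0, 0,0,0,0,0, 0,0,0,0,0, 0,0,0,0,0]' 50
```

```text
t: 5.37
tool_pos: [0.4388, 0.362, 0.0481]
orientation: [-3.065, -0.683, -0.005]
force: [-0.8, 0.3, -0.2]
opening: 0.0562
gripper_force: 0.0
t: 5.95
tool_pos: [0.4373, 0.3612, 0.0456]
orientation: [-3.066, -0.684, 0.0]
force: [-0.7, -0.4, 1.1]
opening: 0.0179
gripper_force: 50.0
```

```bash
python3 -m inch '[0,0,5,0,0, 0,0,15,0,0, 0,0,30,0,0, 0,0,50,0,0, 0,0,70,0,0, 0,0,80,0,0, 0,0,80,0,0, 0,0,80,0,0, 0,0,80,0,0]'
python3 - <<'E'
from h import *
im,K,W=cam("wrist"); cv2.imwrite("pics/w6.png",im); s=robot.read_state();print(s["tool_pos"],s["orientation"],s["wrist_torque"],s["force"])
E
```

```text
t: 6.7
tool_pos: [0.4368, 0.3607, 0.1245]
orientation: [3.066, 0.683, -0.002]
force: [0.4, 0.6, -2.1]
opening: 0.0174
gripper_force: 50.0
[0.4365186  0.36054219 0.12404504] [ 3.06546628  0.68326808 -0.00356616] [-0.04482125  0.02633139 -0.01755081] [ 0.0834539   0.01899112 -1.40684422]
```

View pics/w6.png

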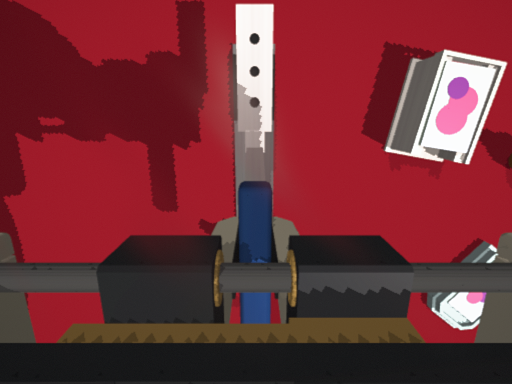

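The held lifter points straight ahead, with its blade tip at row 5 (columns 236–272) and neck at row about 130. The rack and glass are at right. I'll check pitch and tip position.

```bash
cat >> h.py <<'E'
def blade(im,K,W,s,show=True):
    T=R.from_rotvec(s["orientation"]).as_matrix(); t=s["tool_pos"]; 
    g=cv2.cvtColor(im,cv2.COLOR_BGR2HSV); wm=(g[...,1]<70)&(g[...,2]>120)
    zt=t[2]+.0188-.0565
    for r in (8,20,50,80,110,120):
        cs=np.where(wm[r,225:285])[0]+225
        if len(cs): 
            a=ray([(cs[0]-.5,r),(cs[-1]+.5,r)],K,W,zt); w=np.linalg.norm(a[0]-a[1])*1000
            q=(np.c_[a.mean(0)[None],zt][0]-t)@T*1000
            print(r,cs[0],cs[-1],"width",w.round(1),"tool x,y",q[:2].round(1))
    col=wm[:,245:265].mean(1)>.5; print("tip row",np.where(col[:60])[0][:1])
E
python3 - <<'E'
from h import *
s=robot.read_state(); im,K,W=cam("wrist"); blade(im,K,W,s)
zt=s["tool_pos"][2]+.0188-.0565; T=R.from_rotvec(s["orientation"]).as_matrix()
for px in((254,4.5),(254,38.5),(254,71),(254,102)):
    print(px,((np.r_[ray(px,K,W,zt)[0],zt]-s["tool_pos"])@T*1000).round(1))
print("yaw",np.degrees(np.arctan2(T[1,0],T[0,0])))
E
```

```text
8 236 273 width 24.8 tool x,y [139.3  -0.3]
20 236 272 width 24.3 tool x,y [132.4  -0.6]
50 233 273 width 27.7 tool x,y [114.4  -1.3]
80 237 272 width 24.9 tool x,y [95.5 -0.4]
110 237 271 width 24.9 tool x,y [75.5 -0.7]
120 234 272 width 28.0 tool x,y [68.6 -1.5]
tip row [4]
(254, 4.5) [141.3  -0.6  37.4]
(254, 38.5) [121.4  -0.6  37.4]
(254, 71) [101.3  -0.7  37.5]
(254, 102) [81.  -0.7 37.5]
yaw 25.130723488144803
```

Uniform 20 mm hole spacing means no pitch. The blade centre is 101.3 mm ahead of the TCP and 0.6 mm to the left. Next I move to the pre-insertion pose in front of the rack and check alignment.

```bash
python3 -m inch '[-5,-20,0,-2,0, -12,-45,0,-4,0, -20,-75,0,-6,0, -28,-105,0,-8,0, -36,-135,0,-9.9,0, -43,-158,0,-9.9,0, -48,-172,0,-9.9,0, -48,-177,0,-9.9,0, -48,-177,0,-9.9,0, -48,-177,0,-9.9,0]'
python3 -m inch '[0,0,-20,0,0, 0,0,-40,0,0, 0,0,-55,0,0, 0,0,-58,0,0, 0,0,-58,0,0, 0,0,-58,0,0]'
python3 - <<'E'
from h import *
s=robot.read_state(); im,K,W=cam("wrist"); cv2.imwrite("pics/w7.png",im); blade(im,K,W,s); T=R.from_rotvec(s["orientation"]).as_matrix()
print(s["tool_pos"],"yaw",np.degrees(np.arctan2(T[1,0],T[0,0])))
cv2.imwrite("pics/w7c.png",cv2.resize(im[0:200,150:400],(750,600),interpolation=cv2.INTER_CUBIC))
E
```

```text
t: 7.63
tool_pos: [0.3895, 0.1845, 0.1254]
orientation: [-3.114, -0.415, 0.0]
force: [0.1, 0.2, -0.8]
opening: 0.0173
gripper_force: 50.0
t: 8.13
tool_pos: [0.3897, 0.1848, 0.0681]
orientation: [-3.114, -0.418, -0.0]
force: [0.0, -0.4, -1.2]
opening: 0.0174
gripper_force: 50.0
8 236 273 width 24.8 tool x,y [139.4  -0.3]
20 236 272 width 24.4 tool x,y [132.5  -0.6]
50 236 272 width 25.0 tool x,y [114.4  -0.7]
80 237 272 width 24.9 tool x,y [95.5 -0.3]
110 237 271 width 24.9 tool x,y [75.5 -0.7]
120 238 271 width 24.4 tool x,y [68.6 -0.4]
tip row [0]
[0.38969701 0.18480478 0.06812638] yaw 15.275594230164888
```

View pics/w7c.png

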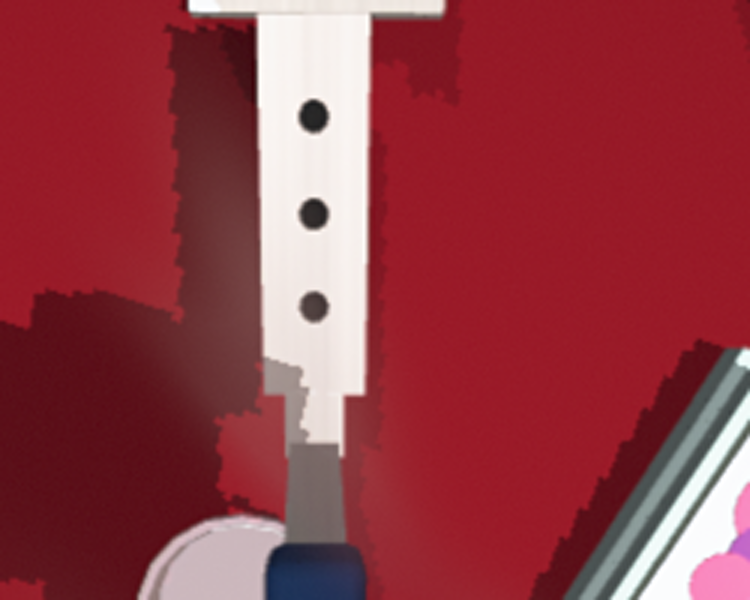

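The crop shows the blade centred (column 314) on the rack's near edge (columns 188–445, centre 316), square to it. I'll insert 90 mm and then lift.

```bash
python3 -m inch '[9.6,2.6,0,0,0, 19.3,5.3,0,0,0, 29,7.9,0,0,0, 38.6,10.5,0,0,0, 48.2,13.2,0,0,0, 57.9,15.8,0,0,0, 67.5,18.4,0,0,0, 77.2,21,0,0,0, 86.8,23.7,0,0,0, 86.8,23.7,0,0,0]'
python3 -m inch '[0,0,2,0,0, 0,0,4,0,0, 0,0,6,0,0, 0,0,8,0,0, 0,0,10,0,0, 0,0,12,0,0, 0,0,14,0,0, 0,0,16,0,0, 0,0,18,0,0, 0,0,18,0,0]'
python3 - <<'E'
from h import *
s=robot.read_state(); im,K,W=cam("wrist"); print(s["tool_pos"],s["wrist_torque"])
cv2.imwrite("pics/w8.png",im)
a,_,_=cam("side");cv2.imwrite("pics/s8.png",a)
cv2.imwrite("pics/w8c.png",np.hstack([cv2.resize(im[0:240,130:390],(433,400)),cv2.resize(a[220:384,180:330],(366,400))]))
E
```

```text
t: 9.02
tool_pos: [0.4788, 0.2087, 0.0694]
orientation: [-3.113, -0.416, -0.006]
force: [0.2, -0.1, -0.6]
opening: 0.0176
gripper_force: 50.0
t: 9.85
tool_pos: [0.4765, 0.2079, 0.0862]
orientation: [-3.114, -0.416, -0.001]
force: [0.7, -0.5, -1.1]
opening: 0.0181
gripper_force: 50.0
[0.4764766  0.20791415 0.08618081] [0.05717685 0.07487887 0.02476339]
```

View pics/w8c.png

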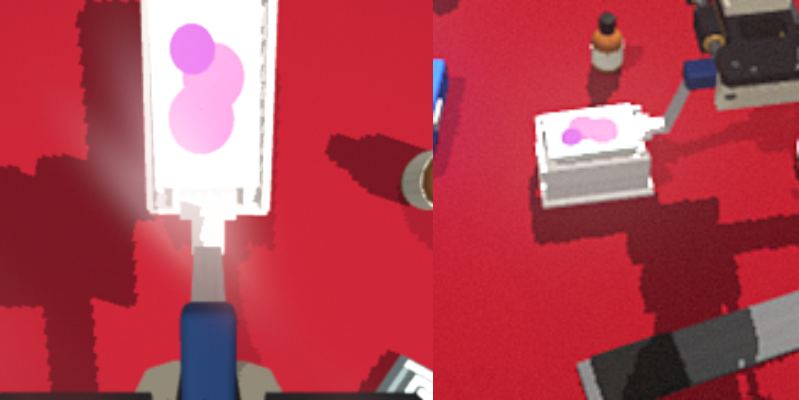

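The blade is under the glass, and the glass appears lifted. I'll raise it clear and measure the glass's pose on the blade.

```bash
python3 -m inch '[0,0,5,0,0, 0,0,12,0,0, 0,0,20,0,0, 0,0,28,0,0, 0,0,36,0,0, 0,0,40,0,0, 0,0,40,0,0]'
python3 -m inch '[-5,-1.5,0,0,0, -14,-4,0,0,0, -25,-7,0,0,0, -38,-10,0,0,0, -52,-14,0,0,0, -66,-18,0,0,0, -78,-21,0,0,0, -86,-23,0,0,0, -90,-24,0,0,0, -90,-24,0,0,0]'
python3 - <<'E'
from h import *
s=robot.read_state(); im,K,W=cam("wrist"); print(s["tool_pos"])
cv2.imwrite("pics/w9.png",im)
x=im.astype(int); 
for r in(5,20,40,60,80,95,100,105,110,115,120,125,130): print(r,[(c,im[r,c].min()) for c in range(212,300,4)])
cv2.imwrite("pics/w9c.png",cv2.resize(im[0:200,150:400],(750,600),interpolation=cv2.INTER_CUBIC))
E
```

```text
t: 10.53
tool_pos: [0.4772, 0.2082, 0.1275]
orientation: [-3.113, -0.416, -0.004]
force: [0.7, -0.7, -1.2]
opening: 0.0176
gripper_force: 50.0
t: 11.37
tool_pos: [0.3852, 0.1836, 0.1251]
orientation: [3.114, 0.417, -0.001]
force: [-1.0, 0.2, -0.4]
opening: 0.0175
gripper_force: 50.0
[0.38515926 0.18358703 0.1251448 ]
5 [(212, np.uint8(22)), (216, np.uint8(19)), (220, np.uint8(253)), (224, np.uint8(250)), (228, np.uint8(250)), (232, np.uint8(250)), (236, np.uint8(250)), (240, np.uint8(251)), (244, np.uint8(251)), (248, np.uint8(251)), (252, np.uint8(251)), (256, np.uint8(251)), (260, np.uint8(250)), (264, np.uint8(250)), (268, np.uint8(251)), (272, np.uint8(250)), (276, np.uint8(251)), (280, np.uint8(250)), (284, np.uint8(252)), (288, np.uint8(162)), (292, np.uint8(21)), (296, np.uint8(27))]
20 [(212, np.uint8(39)), (216, np.uint8(36)), (220, np.uint8(247)), (224, np.uint8(251)), (228, np.uint8(251)), (232, np.uint8(251)), (236, np.uint8(103)), (240, np.uint8(104)), (244, np.uint8(103)), (248, np.uint8(102)), (252, np.uint8(103)), (256, np.uint8(183)), (260, np.uint8(251)), (264, np.u
[... 4763 characters left out ...]
uint8(228)), (260, np.uint8(230)), (264, np.uint8(236)), (268, np.uint8(234)), (272, np.uint8(79)), (276, np.uint8(49)), (280, np.uint8(40)), (284, np.uint8(34)), (288, np.uint8(30)), (292, np.uint8(30)), (296, np.uint8(29))]
130 [(212, np.uint8(58)), (216, np.uint8(67)), (220, np.uint8(75)), (224, np.uint8(78)), (228, np.uint8(81)), (232, np.uint8(83)), (236, np.uint8(86)), (240, np.uint8(159)), (244, np.uint8(163)), (248, np.uint8(161)), (252, np.uint8(228)), (256, np.uint8(228)), (260, np.uint8(230)), (264, np.uint8(242)), (268, np.uint8(235)), (272, np.uint8(79)), (276, np.uint8(52)), (280, np.uint8(42)), (284, np.uint8(35)), (288, np.uint8(30)), (292, np.uint8(29)), (296, np.uint8(29))]
```

View pics/w9c.png

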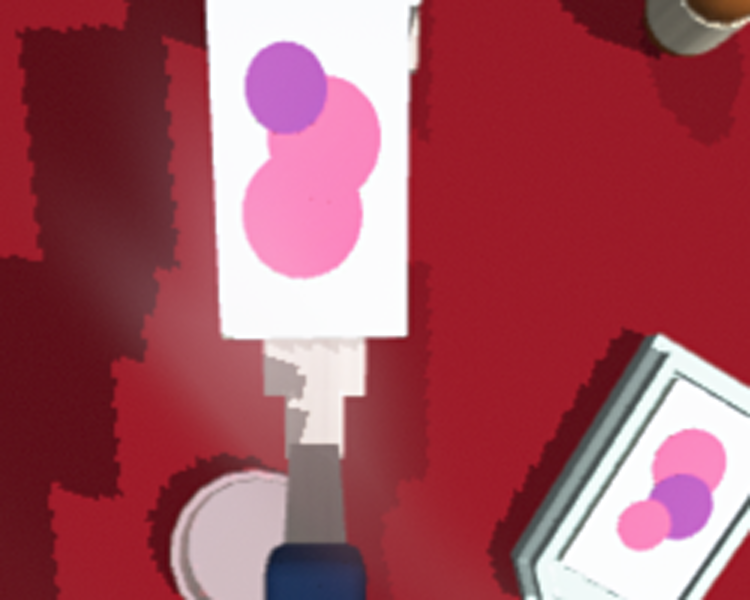

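The glass sits on the blade. In the crop its near edge is at row 337 (columns 222–407), and its sides run to columns 208 and 411 at row 0.

```bash
python3 - <<'E'
from h import *
s=robot.read_state(); im,K,W=cam("wrist"); T=R.from_rotvec(s["orientation"]).as_matrix()
z=s["tool_pos"][2]-.0377+.005
x=im.astype(int).min(2)>110
L=[];Rr=[]
for r in range(6,110,4):
    row=np.where(x[r,205:300])[0]+205; L.append((row[0]-.5,r)); 
    Rr.append((row[row<290][-1]+.5,r))
for n,e in(("L",L),("R",Rr)):
    p=(np.c_[ray(e,K,W,z),np.full(len(e),z)]-s["tool_pos"])@T*1000
    f=np.polyfit(p[:,0],p[:,1],1); print(n,"slope deg",np.degrees(np.arctan(f[0])).round(2),"y at 90",np.polyval(f,90).round(1),"y at 140",np.polyval(f,140).round(1))
p=(np.c_[ray([(224,112.3),(285.5,112)],K,W,z),[z,z]]-s["tool_pos"])@T*1000; print(p.round(1))
print(s["tool_pos"],np.degrees(np.arctan2(T[1,0],T[0,0])))
E
```

```text
L slope deg -0.55 y at 90 -22.8 y at 140 -23.2
R slope deg 0.54 y at 90 20.5 y at 140 21.0
[[ 73.8 -21.6  32.7]
 [ 74.   21.2  32.7]]
[0.38586795 0.18375961 0.1254049 ] 15.237556334210433
```

```bash
python3 -m inch '[4,-6,0,-1,0, 10,-15,0,-3,0, 18,-27,0,-5.5,0, 28,-41,0,-8,0, 39,-57,0,-10.5,0, 50,-73,0,-13,0, 61,-89,0,-15.5,0, 72,-105,0,-18,0, 83,-121,0,-20,0, 93,-136,0,-21.5,0]'
python3 -m inch '[10,-15,0,-0.7,0, 20,-29,0,-1.2,0, 29,-42,0,-1.2,0, 36,-53,0,-1.2,0, 40,-60,0,-1.2,0, 42,-62,0,-1.2,0, 42.5,-63,0,-1.2,0, 42.5,-63,0,-1.2,0]'
python3 - <<'E'
from h import *
s=robot.read_state(); im,K,W=cam("wrist"); T=R.from_rotvec(s["orientation"]).as_matrix()
print(s["tool_pos"],np.degrees(np.arctan2(T[1,0],T[0,0])))
cv2.imwrite("pics/w10.png",im)
cv2.imwrite("pics/w10c.png",cv2.resize(im[0:200,150:400],(750,600),interpolation=cv2.INTER_CUBIC))
E
```

```text
t: 12.3
tool_pos: [0.4803, 0.0457, 0.1255]
orientation: [3.136, -0.179, 0.0]
force: [0.1, 0.6, -0.8]
opening: 0.0177
gripper_force: 50.0
t: 12.97
tool_pos: [0.5215, -0.0149, 0.1255]
orientation: [-3.135, 0.205, 0.001]
force: [-1.0, 1.0, -1.1]
opening: 0.0178
gripper_force: 50.0
[ 0.52152256 -0.01492644  0.12552085] -7.468017835914659
```

View pics/w10c.png

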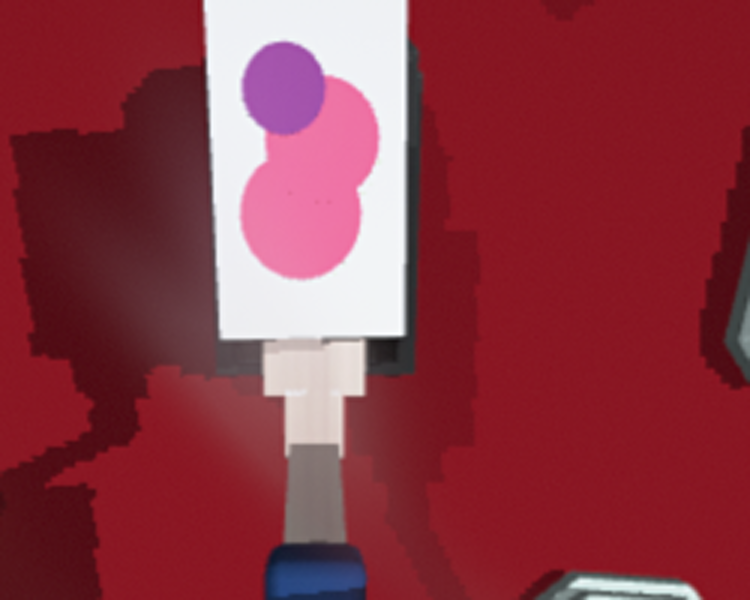

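The glass (columns 219–406) is centred over the base (columns 216–414), and the near end fits. Now I lower it onto the ledges.

```bash
python3 -m inch '[0,-0.5,-6,0,0, 0,-0.5,-15,0,0, 0,-0.5,-25,0,0, 0,-0.5,-34,0,0, 0,-0.5,-40,0,0, 0,-0.5,-44,0,0, 0,-0.5,-47,0,0, 0,-0.5,-49,0,0, 0,-0.5,-51,0,0, 0,-0.5,-51,0,0]'
python3 -m inch '[0,0,-1.5,0,0, 0,0,-3,0,0, 0,0,-4.5,0,0, 0,0,-6,0,0, 0,0,-7.5,0,0, 0,0,-9,0,0, 0,0,-9.5,0,0, 0,0,-9.5,0,0, 0,0,-9.5,0,0]'
python3 - <<'E'
from h import *
s=robot.read_state(); im,K,W=cam("wrist"); print(s["tool_pos"],s["force"])
a,Ks,Ws=cam("side"); u=proj(np.array([.63,-.03,.04]),Ks,Ws).astype(int); print(u)
b=a[u[1]-35:u[1]+35,u[0]-45:u[0]+45]
cv2.imwrite("pics/w11c.png",np.hstack([cv2.resize(im[0:200,170:340],(380,447),interpolation=cv2.INTER_CUBIC),cv2.resize(b,(420,447),interpolation=cv2.INTER_CUBIC)]))
E
```

```text
t: 13.85
tool_pos: [0.5217, -0.0157, 0.0745]
orientation: [-3.135, 0.205, -0.0]
force: [0.0, -0.1, -1.9]
opening: 0.0177
gripper_force: 50.0
t: 14.6
tool_pos: [0.5217, -0.0156, 0.0651]
orientation: [-3.135, 0.205, 0.0]
force: [-0.0, 0.7, -0.5]
opening: 0.0175
gripper_force: 50.0
[ 0.52167764 -0.01563536  0.0651254 ] [-0.04407604  0.71333645 -0.50319424]
[238 187]
```

View pics/w11c.png

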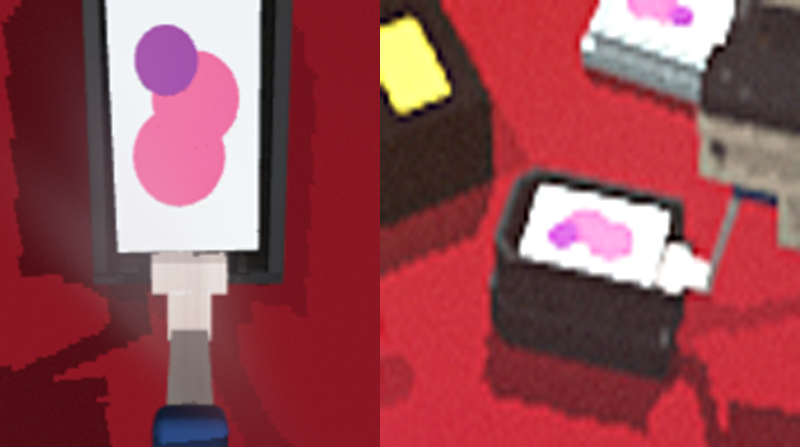

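The glass lies flat between the base walls, at (190,125) and (600,230) in the composite. I'll withdraw the blade straight back, then return the lifter to its rest.

```bash
python3 -m inch '[-5,0.7,0,0,0, -13,1.7,0,0,0, -22,2.9,0,0,0, -32,4.2,0,0,0, -42,5.5,0,0,0, -53,7,0,0,0, -64,8.4,0,0,0, -75,9.9,0,0,0, -84.3,11.1,0,0,0, -84.3,11.1,0,0,0]'
python3 -m inch '[0,0,20,0,0, 0,0,45,0,0, 0,10,65,3,0, 0,35,65,6,0, 0,65,65,10,0, 0,100,65,14,0, 0,140,65,18,0, 0,180,65,22,0, 0,220,65,26,0, 0,260,65,30,0]'
python3 -m inch '[0,35,0,2,0, 0,65,0,2.6,0, 0,88,0,2.6,0, 0,101,0,2.6,0, 0,105.7,0,2.6,0, 0,105.7,0,2.6,0, 0,105.7,-5,2.6,0, 0,105.7,-15,2.6,0, 0,105.7,-28,2.6,0, 0,105.7,-40,2.6,0]'
python3 -m inch '[0,0,-10,0,0, 0,0,-20,0,0, 0,0,-28,0,0, 0,0,-34,0,0, 0,0,-38,0,0, 0,0,-41,0,0, 0,0,-43,0,0, 0,0,-44.2,0,0, 0,0,-44.2,0,0, 0,0,-44.2,0,0]'
python3 - <<'E'
from h import *
s=robot.read_state(); im,K,W=cam("wrist"); print(s["tool_pos"],s["force"],s["wrist_torque"]); cv2.imwrite("pics/w12.png",im); blade(im,K,W,s)
E
```

```text
t: 15.53
tool_pos: [0.435, -0.0042, 0.0646]
orientation: [-3.135, 0.204, 0.002]
force: [-0.9, -1.5, -1.7]
opening: 0.0176
gripper_force: 50.0
t: 16.37
tool_pos: [0.437, 0.2574, 0.1303]
orientation: [-3.08, -0.619, -0.001]
force: [0.6, 0.1, -0.8]
opening: 0.0176
gripper_force: 50.0
t: 17.2
tool_pos: [0.4373, 0.3599, 0.0885]
orientation: [3.066, 0.681, -0.001]
force: [0.9, -0.2, -0.2]
opening: 0.0177
gripper_force: 50.0
t: 18.03
tool_pos: [0.4376, 0.3613, 0.0463]
orientation: [-3.066, -0.683, -0.001]
force: [0.0, 0.1, -1.6]
opening: 0.0177
gripper_force: 50.0
[0.43762216 0.36134765 0.04633227] [ 0.00636928  0.08958718 -1.59762538] [ 0.06585694  0.02768412 -0.03880057]
8 235 273 width 25.5 tool x,y [139.5  -0.6]
20 225 282 width 38.2 tool x,y [132.5  -1. ]
50 225 282 width 39.2 tool x,y [114.5  -1. ]
80 225 281 width 39.5 tool x,y [95.5 -1.4]
110 226 280 width 39.1 tool x,y [75.5 -1.5]
120 227 280 width 38.8 tool x,y [68.6 -1.1]
tip row [3]
```

The lifter is at its rest pose and supported. I'll release it, rise, and turn towards the first tray, looking at the tool yaw used for its grasp so that camera offsets cancel.

```bash
cat >> h.py <<'E'
def meas(z,guess,n="wrist",rmax=230):
    s=robot.read_state(); im,K,W=cam(n); x=im.astype(int)
    m=((x[...,1]>.62*x[...,2])&(x[...,2]>30)|(x[...,0]>x[...,2])).astype(np.uint8); 
    if n=="wrist": m[rmax:]=0
    m=cv2.morphologyEx(m,cv2.MORPH_OPEN,np.ones((3,3)))
    g=proj(np.r_[np.array(guess)/1000,z],K,W); c=near(blobs(m,300 if n=="wrist" else 100),g)
    T=R.from_rotvec(s["orientation"]).as_matrix()
    print("bbox",c.min(0),c.max(0),"rect",rect(c,K,W,z).tolist(),"| tcp",(s["tool_pos"]*1000).round(1),"yaw",np.degrees(np.arctan2(T[1,0],T[0,0])).round(2))
    return im
E
python3 -m inch '[0,0,-0.7,0,0, 0,0,-0.7,0,0, 0,0,-0.7,0,30, 0,0,-0.7,0,60, 0,0,-0.7,0,60, 0,0,-0.7,0,60, 0,0,-0.7,0,60]'
python3 -m inch '[0,0,8,0,60, 0,0,20,0,60, 0,0,40,0,60, 0,0,70,0,60, 0,0,100,0,60, 0,0,120,0,60, 0,0,120,0,60, 0,0,120,0,60]'
python3 - <<'E'
from h import *
s=robot.read_state(); im,K,W=cam("wrist"); cv2.imwrite("pics/w13.png",im); print(s["tool_pos"])
h=cv2.cvtColor(im,cv2.COLOR_BGR2HSV); b=((h[...,0]>105)&(h[...,0]<130)&(h[...,1]>100)&(h[...,2]>60)).astype(np.uint8);b[235:]=0
for c in blobs(b,200): print("blue",c.min(0),c.max(0),rect(c,K,W,.076).tolist())
E
python3 -m inch '[6,-30,0,7,100, 12,-60,0,14,100, 18,-90,0,21,100, 24,-120,0,28,100, 30,-150,0,35,100, 36,-180,0,42,100, 42,-210,0,49,100, 48,-240,0,56,100, 55,-270,0,63,100, 62,-301,0,70,100]'
python3 -m inch '[0,0,0,7,100, 0,0,0,14,100, 0,0,0,21,100, 0,0,0,28,100, 0,0,0,35,100, 0,0,0,42,100, 0,0,0,49,100, 0,0,0,56,100, 0,0,0,63,100, 0,0,-15,71.4,100]'
python3 -m inch '[0,0,0,0,100, 0,0,0,0,100, 0,0,0,0,100]'
python3 - <<'E'
from h import *
cv2.imwrite("pics/w14.png",meas(.010,(431.5,76.2)))
meas(.010,(431.5,76.2),"top")
E
```

```text
t: 18.67
tool_pos: [0.4374, 0.3611, 0.0452]
orientation: [3.066, 0.683, -0.0]
force: [0.3, 0.2, -0.2]
opening: 0.0463
gripper_force: 0.0
t: 19.33
tool_pos: [0.4387, 0.3621, 0.1684]
orientation: [-3.065, -0.683, -0.007]
force: [0.3, -0.4, -0.2]
opening: 0.0558
gripper_force: 0.0
[0.43868236 0.36205009 0.16836514]
blue [247 171] [264 234] [429.2, 357.3, 64.6, 17.2, 25.1, 3.8, 17.2]
t: 20.22
tool_pos: [0.4982, 0.0591, 0.1636]
orientation: [-2.113, -2.322, 0.003]
force: [0.6, 0.7, 1.0]
opening: 0.0928
gripper_force: 0.0
t: 21.05
tool_pos: [0.5001, 0.0605, 0.1514]
orientation: [0.395, 3.115, 0.0]
force: [0.6, 0.3, 0.9]
opening: 0.0932
gripper_force: 0.0
t: 21.3
tool_pos: [0.4986, 0.0605, 0.1496]
orientation: [-0.411, -3.113, 0.0]
force: [0.5, 0.6, 0.3]
opening: 0.0928
gripper_force: 0.0
bbox [221  71] [283 167] rect [432.9, 75.9, 100.3, 65.6, 166.4, 45.6, 65.0] | tcp [498.6  60.5 149.6] yaw 164.96
bbox [161 163] [315 383] rect [375.8, 46.8, 600.0, 418.6, 5.5, 17.1, 40.1] | tcp [499.1  60.5 150.2] yaw 165.0
```

Tray A is at (432.9, 75.9), yaw 166.4, and its size fits (100.3 x 65.6). Now I grasp it.

```bash
python3 -m inch '[-33,8,-20,1.4,100, -66,15.4,-40,1.4,100, -66,15.4,-70,1.4,100, -66,15.4,-100,1.4,100, -66,15.4,-125,1.4,100, -66,15.4,-137,1.4,100, -66,15.4,-143,1.4,100, -66,15.4,-146,1.4,100, -66,15.4,-146,1.4,100, -66,15.4,-146,1.4,100]' 25
python3 -m inch '[0,0,0,0,50, 0,0,0,0,50, 0,0,0,0,50, 0,0,0,0,50, 0,0,0,0,50, 0,0,0,0,50]'
python3 -m inch '[0,0,10,0,50, 0,0,30,0,50, 0,0,60,0,50, 0,0,90,0,50, 0,0,120,0,50, 0,0,130,0,50, 0,0,130,0,50]'
```

```text
t: 22.23
tool_pos: [0.4344, 0.076, 0.0054]
orientation: [0.367, 3.118, 0.0]
force: [0.6, 0.5, -0.7]
opening: 0.0931
gripper_force: 0.0
t: 22.73
tool_pos: [0.4335, 0.0759, 0.0045]
orientation: [0.366, 3.12, 0.0]
force: [-0.1, 0.1, 2.0]
opening: 0.0635
gripper_force: 25.0
t: 23.32
tool_pos: [0.4357, 0.0761, 0.138]
orientation: [0.365, 3.114, 0.002]
force: [1.0, -0.2, -0.7]
opening: 0.0638
gripper_force: 25.0
```

```bash
python3 -m inch '[13,-10,0,-7,50, 26,-20,0,-14,50, 39,-30,0,-21,50, 52,-40,0,-28,50, 65,-50,0,-35,50, 78,-60,0,-42,50, 91,-70,0,-49,50, 104,-80,0,-56,50, 117,-90,0,-63,50, 130,-96,0,-70,50]' | head -2
python3 -m inch '[0,0,0,-7,50, 0,0,0,-14,50, 0,0,0,-21,50, 0,0,0,-28,50, 0,0,0,-35,50, 0,0,0,-42,50, 0,0,0,-49,50, 0,0,0,-56,50, 0,0,0,-63,50, 0,0,0,-70,50]' | head -2
python3 -m inch '[0,0,0,-7,50, 0,0,0,-14,50, 0,0,0,-21,50, 0,0,0,-28,50, 0,0,0,-34.1,50, 0,0,0,-34.1,50, 0,0,0,-34.1,50, 0,0,0,-34.1,50]'
python3 - <<'E'
from h import *
for i in range(5): im=meas(.018,(634.5,-29.5))
cv2.imwrite("pics/w15.png",im)
E
```

```text
t: 24.15
tool_pos: [0.5625, -0.0209, 0.1315]
t: 24.98
tool_pos: [0.5618, -0.0199, 0.1315]
t: 25.65
tool_pos: [0.5626, -0.02, 0.1329]
orientation: [-3.135, 0.199, 0.003]
force: [0.3, 0.1, -1.1]
opening: 0.0634
gripper_force: 25.0
bbox [175  61] [370 229] rect [596.7, -43.6, 213.7, 169.5, -97.3, 5.9, 3.5] | tcp [562.6 -20.  132.9] yaw -7.28
bbox [175  62] [370 229] rect [596.5, -43.6, 214.0, 168.8, -97.4, 5.9, 3.5] | tcp [562.8 -20.  133.3] yaw -7.32
bbox [175  62] [370 229] rect [596.7, -43.7, 214.2, 169.0, -97.4, 5.9, 3.5] | tcp [563.  -20.  133.6] yaw -7.36
bbox [175  62] [370 229] rect [596.8, -43.8, 214.4, 169.2, -97.4, 5.9, 3.5] | tcp [563.1 -20.1 133.9] yaw -7.39
bbox [175  63] [370 229] rect [596.5, -43.7, 214.5, 168.4, -97.5, 5.9, 3.5] | tcp [563.2 -20.1 134. ] yaw -7.41
```

```bash
python3 -m inch '[0,0,0,0,50,0,0,0,0,50,0,0,0,0,50,0,0,0,0,50,0,0,0,0,50,0,0,0,0,50,0,0,0,0,50,0,0,0,0,50,0,0,0,0,50,0,0,0,0,50]' | head -2
python3 - <<'E'
from h import *
for r in (164,168,172,176,180): im=meas(.018,(634.5,-29.5),rmax=r)
x=im.astype(int); m=((x[...,1]>.62*x[...,2])&(x[...,2]>30))
for r in range(150,186,3): w=np.where(m[r,180:340])[0]+180; print(r,w.min() if len(w) else 0,w.max() if len(w) else 0,len(w))
E
```

```text
t: 26.73
tool_pos: [0.5633, -0.0201, 0.1342]
bbox [214  63] [296 163] rect [635.4, -29.5, 95.3, 84.8, -7.5, 84.8, 46.5] | tcp [563.3 -20.1 134.2] yaw -7.49
bbox [210  63] [300 167] rect [633.3, -29.3, 99.5, 93.4, -7.5, 93.4, 46.5] | tcp [563.3 -20.1 134.2] yaw -7.49
bbox [207  63] [304 171] rect [631.2, -29.5, 103.7, 101.0, -7.5, 101.0, 46.5] | tcp [563.3 -20.1 134.2] yaw -7.49
bbox [203  63] [308 175] rect [629.0, -29.2, 109.8, 108.0, -97.5, 5.3, 5.3] | tcp [563.3 -20.1 134.2] yaw -7.49
bbox [202  63] [309 179] rect [626.9, -29.0, 112.3, 112.2, -97.6, 8.5, 8.5] | tcp [563.3 -20.1 134.2] yaw -7.49
150 224 285 62
153 221 288 68
156 218 291 74
159 215 294 80
162 213 297 85
165 210 300 91
168 208 303 96
171 205 306 102
174 202 308 107
177 202 309 108
180 202 309 108
183 202 308 107
```

```bash
cat >> h.py <<'E'
def held(rows=(150,172),full=(180,200),du=.0035,h=.010,cols=(150,360)):
    """held tray/lid: skirt-front centre in the tool frame (mm), from the cut-corner lines"""
    s=robot.read_state(); im,K,W=cam("wrist"); x=im.astype(int)
    m=((x[...,1]>.62*x[...,2])&(x[...,2]>30)); z=s["tool_pos"][2]-du+h
    T=R.from_rotvec(s["orientation"]).as_matrix(); e=[]
    for r in list(range(*rows))+list(range(*full)):
        w=np.where(m[r,cols[0]:cols[1]])[0]+cols[0]; e.append((r,w.min()-.5,w.max()+.5))
    e=np.array(e); tool=lambda px:((np.c_[ray(px,K,W,z),np.full(len(px),z)]-s["tool_pos"])@T*1000)[:,:2]
    L,Rr=tool(e[:,[1,0]]),tool(e[:,[2,0]]); n=rows[1]-rows[0]
    out=[]
    for E in(L,Rr):
        y=np.median(E[n:,1]); f=np.polyfit(E[:n,1],E[:n,0],1); out.append((np.polyval(f,y),y,f[0]))
    print("held corners x,y,slope",np.round(out,2).tolist(),"centre x",round((out[0][0]+out[1][0])/2+12-49.5,1),"y",round((out[0][1]+out[1][1])/2,2),"width",round(out[1][1]-out[0][1],1))
def basefar(z,r0,r1,half=49.5):
    s=robot.read_state(); im,K,W=cam("wrist"); x=im.astype(int)
    m=((x[...,1]>.62*x[...,2])&(x[...,2]>30)).astype(np.uint8); m[r1:]=0; m=cv2.morphologyEx(m,cv2.MORPH_OPEN,np.ones((3,3)))
    c=near(blobs(m,300),proj(np.array([.6345,-.0295,z]),K,W)); T=R.from_rotvec(s["orientation"]).as_matrix()
    p=((np.c_[ray(c,K,W,z),np.full(len(c),z)]-s["tool_pos"])@T*1000)[:,:2]
    q=(c[:,1]>r0)&(c[:,1]<r1-3); px=p[:,0]
    l=q&(p[:,1]<p[:,1].mean()); r=q&~l; fl=np.polyfit(px[l],p[l,1],1); fr=np.polyfit(px[r],p[r,1],1)
    print("base far x",px.max().round(1),"-> centre",(px.max()-half).round(1),"y mid",((np.polyval(fl,px[l].mean())+np.polyval(fr,px[l].mean()))/2).round(2),"width",(np.polyval(fr,px[l].mean())-np.polyval(fl,px[l].mean())).round(1),"yaw in tool(y per x) deg",np.degrees([fl[0],fr[0]]).round(2),"tcp",(s["tool_pos"]*1000).round(1))
E
python3 - <<'E'
from h import *
held(); basefar(.018,85,145)
E
```

```text
held corners x,y,slope [[37.54, -32.03, 1.05], [38.0, 32.07, -0.96]] centre x 0.3 y 0.02 width 64.1
base far x 120.4 -> centre 70.9 y mid -0.35 width 43.8 yaw in tool(y per x) deg [5.22 2.1 ] tcp [563.3 -20.1 134.2]
```

```bash
cat >> h.py <<'E'
def baserows(z,r0,r1,cols=(200,310),top=None):
    s=robot.read_state(); im,K,W=cam("wrist"); x=im.astype(int)
    m=((x[...,1]>.62*x[...,2])&(x[...,2]>25)); T=R.from_rotvec(s["orientation"]).as_matrix()
    e=[]
    for r in range(r0,r1,3):
        w=np.where(m[r,cols[0]:cols[1]])[0]+cols[0]; e.append((r,w.min()-.5,w.max()+.5))
    e=np.array(e); tool=lambda px:((np.c_[ray(px,K,W,z),np.full(len(px),z)]-s["tool_pos"])@T*1000)[:,:2]
    L,Q=tool(e[:,[1,0]]),tool(e[:,[2,0]]); fl=np.polyfit(L[:,0],L[:,1],1); fr=np.polyfit(Q[:,0],Q[:,1],1)
    tr=np.where(m[:r0,245:265].mean(1)>.5)[0].min()-.5; far=tool(np.array([[255,tr]]))[0,0]
    print("mid y",((L[:,1]+Q[:,1])/2).mean().round(2),"width",(Q[:,1]-L[:,1]).mean().round(1),"yaw deg",np.degrees([fl[0],fr[0]]).round(2),"x range",L[:,0].min().round(),L[:,0].max().round(),"far",far.round(1),"ctr",(far-49.5).round(1))
E
python3 - <<'E'
from h import *
baserows(.018,85,145); baserows(.018,90,140)
E
```

```text
mid y -0.54 width 64.2 yaw deg [ 0.32 -0.16] x range 47.0 101.0 far 120.8 ctr 71.3
mid y -0.55 width 64.2 yaw deg [0.05 0.07] x range 51.0 96.0 far 120.8 ctr 71.3
```

The held tray's centre is at tool (0.3, 0.0) and the base's at (71.3, -0.55), yaws aligned. I'll move over the base, settle, and lower.

```bash
python3 -m inch '[20,-2.5,-10,0,50, 40,-5,-30,0,50, 60,-7.4,-50,0,50, 70.5,-8.7,-65,0,50, 70.5,-8.7,-80,0,50, 70.5,-8.7,-84,0,50, 70.5,-8.7,-84,0,50, 70.5,-8.7,-84,0,50, 70.5,-8.7,-84,0,50, 70.5,-8.7,-84,0,50]'
python3 -m inch '[0,0,0,0,50,0,0,0,0,50,0,0,0,0,50,0,0,0,0,50,0,0,0,0,50,0,0,-1,0,50,0,0,-2,0,50,0,0,-3,0,50,0,0,-4,0,50,0,0,-5,0,50]'
python3 -m inch '[0,0,-1,0,50,0,0,-2,0,50,0,0,-3,0,50,0,0,-4,0,50,0,0,-5,0,50,0,0,-5.5,0,50,0,0,-5.5,0,50,0,0,-5.5,0,50,0,0,-5.5,0,50,0,0,-5.5,0,50]'
```

```text
t: 28.02
tool_pos: [0.6346, -0.0288, 0.0519]
orientation: [3.135, -0.205, 0.004]
force: [0.2, -0.8, -0.4]
opening: 0.0637
gripper_force: 25.0
t: 28.85
tool_pos: [0.6337, -0.0288, 0.045]
orientation: [-3.135, 0.205, 0.0]
force: [-0.4, 1.2, -1.0]
opening: 0.0637
gripper_force: 25.0
t: 29.68
tool_pos: [0.6338, -0.0288, 0.0405]
orientation: [3.135, -0.205, -0.0]
force: [-2.9, 0.6, 5.2]
opening: 0.0635
gripper_force: 25.0
```

```bash
python3 -m inch '[0,0,-1,0,50,0,0,-1.5,0,50,0,0,-1.5,0,50,0,0,-1.5,0,50,0,0,-1.5,0,50]'
python3 -m inch '[0,0,0,0,80,0,0,0,0,100,0,0,0,0,100,0,0,0,0,100,0,0,0,0,100,0,0,10,0,100,0,0,30,0,100,0,0,60,0,100,0,0,90,0,100,0,0,110,0,100]' | head -2
python3 -m inch '[-20,2.6,0,0,100,-40,5.2,0,0,100,-60,7.8,0,0,100,-70.5,8.7,0,0,100,-70.5,8.7,0,0,100,-70.5,8.7,0,0,100,-70.5,8.7,0,0,100,-70.5,8.7,0,0,100,-70.5,8.7,0,0,100,-70.5,8.7,0,0,100]' | head -2
python3 - <<'E'
from h import *
im=meas(.046,(634.1,-28.8)); im=meas(.046,(634.1,-28.8)); cv2.imwrite("pics/w16.png",im)
meas(.010,(603.1,-202.5),"top");meas(.010,(449.6,-115.2),"top");meas(.010,(468,-282),"top");meas(.010,(598,-359),"top")
E
```

```text
t: 30.1
tool_pos: [0.6339, -0.0288, 0.0404]
orientation: [3.135, -0.205, 0.0]
force: [-9.5, 0.4, 16.7]
opening: 0.0632
gripper_force: 25.0
t: 30.93
tool_pos: [0.6349, -0.0289, 0.1523]
t: 31.77
tool_pos: [0.5637, -0.0201, 0.1481]
bbox [206  60] [289 170] rect [634.3, -22.2, 100.0, 77.8, -7.6, 64.2, 46.8] | tcp [563.7 -20.1 148.1] yaw -7.49
bbox [205  60] [289 170] rect [634.2, -21.9, 100.0, 78.5, -7.6, 64.1, 46.8] | tcp [563.6 -20.2 148. ] yaw -7.5
bbox [371 176] [403 214] rect [597.8, -358.1, 101.4, 68.5, 20.0, 43.6, 65.3] | tcp [563.5 -20.1 148.1] yaw -7.49
bbox [218 116] [367 383] rect [453.3, -103.2, 748.9, 390.0, -2.9, 76.8, 14.6] | tcp [563.4 -20.1 148. ] yaw -7.49
bbox [371 176] [403 214] rect [597.9, -358.3, 101.6, 68.6, 20.4, 43.6, 65.3] | tcp [563.4 -20.1 148.1] yaw -7.49
bbox [371 176] [403 214] rect [597.8, -358.1, 101.4, 68.5, 20.0, 43.6, 65.3] | tcp [563.3 -20.1 148.1] yaw -7.49
```

Tray A stopped hard at the seated height, TCP 40.4 mm under 17 N. Next is tray C.

```bash
python3 -m inch '[-36,-16,0,-2,100,-72,-32,0,-4.1,100,-108,-48,0,-4.1,100,-144,-64,0,-4.1,100,-182.5,-81,0,-4.1,100,-182.5,-81,0,-4.1,100,-182.5,-81,0,-4.1,100,-182.5,-81,0,-4.1,100,-182.5,-81,0,-4.1,100,-182.5,-81,0,-4.1,100]' | head -2
python3 -m inch '[0,0,0,0,100,0,0,0,0,100,0,0,0,0,100,0,0,0,0,100,0,0,0,0,100,0,0,0,0,100]' | head -2
python3 - <<'E'
from h import *
im=meas(.010,(449.6,-115.2));im=meas(.010,(449.6,-115.2)); cv2.imwrite("pics/w17.png",im)
E
```

```text
t: 32.9
tool_pos: [0.3818, -0.1007, 0.1485]
t: 33.4
tool_pos: [0.3808, -0.101, 0.1482]
bbox [217  66] [286 163] rect [451.6, -111.7, 99.9, 73.4, -11.6, 64.6, 47.2] | tcp [ 380.8 -101.   148.2] yaw -11.59
bbox [217  66] [286 163] rect [451.6, -111.7, 99.9, 73.3, -11.7, 64.6, 47.2] | tcp [ 380.8 -101.1  148.2] yaw -11.59
```

```bash
sed -i 's/|(x\[...,0\]>x\[...,2\]))/|(x[...,0]>x[...,2])\&(x[...,0]>60))/' h.py; python3 - <<'E'
from h import *
im=meas(.010,(449.6,-115.2)); baserows(.010,90,155)
for r in(80,100,120,140): print(r,im[r,210:232:2].tolist())
E
```

```text
bbox [217  66] [286 163] rect [451.6, -111.7, 99.9, 73.3, -11.7, 64.6, 47.2] | tcp [ 380.8 -101.1  148.2] yaw -11.59
mid y -2.58 width 70.7 yaw deg [-4.9   0.19] x range 33.0 98.0 far 121.9 ctr 72.4
80 [[75, 65, 194], [78, 68, 194], [83, 74, 196], [86, 78, 197], [89, 81, 191], [90, 84, 157], [91, 85, 142], [164, 160, 193], [222, 224, 216], [255, 255, 253], [255, 255, 255]]
100 [[95, 85, 200], [96, 88, 200], [100, 92, 200], [97, 92, 153], [99, 94, 149], [104, 98, 152], [107, 102, 154], [121, 116, 160], [216, 215, 208], [254, 254, 251], [255, 255, 253]]
120 [[100, 91, 202], [105, 96, 204], [107, 99, 204], [112, 103, 208], [112, 105, 176], [114, 107, 160], [117, 111, 163], [122, 116, 166], [204, 203, 206], [241, 241, 236], [255, 255, 253]]
140 [[66, 54, 194], [71, 58, 195], [76, 66, 197], [83, 74, 200], [83, 76, 160], [91, 85, 145], [98, 93, 151], [106, 101, 156], [191, 190, 197], [229, 228, 224], [254, 254, 253]]
```

```bash
sed -i 's/\.62\*/.8*/g' h.py; python3 - <<'E'
from h import *
im=meas(.010,(449.6,-115.2)); baserows(.010,90,155)
E
```

```text
bbox [225  66] [286 162] rect [451.3, -115.7, 98.9, 64.6, -11.8, 64.5, 46.2] | tcp [ 380.8 -101.1  148.3] yaw -11.59
mid y 0.08 width 64.5 yaw deg [0.29 0.  ] x range 33.0 98.0 far 121.9 ctr 72.4
```

```bash
python3 -m inch '[35,-7,-20,0,100, 70.5,-14.5,-40,0,100, 70.5,-14.5,-75,0,100, 70.5,-14.5,-105,0,100, 70.5,-14.5,-128,0,100, 70.5,-14.5,-139,0,100, 70.5,-14.5,-145,0,100, 70.5,-14.5,-145,0,100, 70.5,-14.5,-145,0,100, 70.5,-14.5,-145,0,100]' 25
python3 -m inch '[0,0,0,0,100, 0,0,0,0,100, 0,0,0,0,100, 0,0,0,0,50, 0,0,0,0,50, 0,0,0,0,50, 0,0,0,0,50, 0,0,0,0,50, 0,0,0,0,50, 0,0,0,0,50]'
python3 -m inch '[0,0,10,0,50, 0,0,30,0,50, 0,0,60,0,50, 0,0,90,0,50, 0,0,120,0,50, 0,0,130,0,50, 0,0,130,0,50]' | head -2
python3 -m inch '[12,9,0,0,50,30,23,0,1,50,55,42,0,2,50,80,62,0,3,50,110,85,0,4.1,50,111.5,95,0,4.1,50,111.5,95,0,4.1,50,111.5,95,0,4.1,50,111.5,95,0,4.1,50,111.5,95,0,4.1,50]' | head -2
python3 -m inch '[0,0,0,0,50, 0,0,0,0,50, 0,0,0,0,50, 0,0,0,0,50, 0,0,0,0,50, 0,0,0,0,50, 0,0,0,0,50]'
python3 - <<'E'
from h import *
im=cam("wrist")[0]; x=im.astype(int); m=((x[...,1]>.8*x[...,2])&(x[...,2]>30))
for r in range(100,186,6): w=np.where(m[r,150:360])[0]+150; print(r,w.min() if len(w) else 0,w.max() if len(w) else 0,len(w),end='; ')
held()
E
```

```text
t: 34.53
tool_pos: [0.4528, -0.1162, 0.0051]
orientation: [3.125, -0.317, 0.005]
force: [0.4, -0.4, -0.4]
opening: 0.093
gripper_force: 0.0
t: 35.37
tool_pos: [0.4512, -0.1155, 0.0032]
orientation: [-3.125, 0.317, 0.0]
force: [-0.4, -0.0, -0.0]
opening: 0.0637
gripper_force: 25.0
t: 35.95
tool_pos: [0.4537, -0.1164, 0.1372]
t: 36.78
tool_pos: [0.5619, -0.0216, 0.1329]
t: 37.37
tool_pos: [0.5628, -0.0206, 0.1332]
orientation: [3.135, -0.205, -0.0]
force: [-0.1, 0.6, -0.2]
opening: 0.0634
gripper_force: 25.0
100 217 290 62; 106 217 290 54; 112 217 289 47; 118 218 289 46; 124 218 289 47; 130 218 289 45; 136 218 289 44; 142 219 288 44; 148 219 288 52; 154 219 288 70; 160 215 294 80; 166 210 300 91; 172 204 306 103; 178 201 309 109; 184 202 309 108; held corners x,y,slope [[36.08, -32.15, 1.25], [36.77, 32.16, -1.06]] centre x -1.1 y 0.0 width 64.3
```

```bash
python3 - <<'E'
from h import *
held(rows=(160,174)); baserows(.046,90,140); meas(.046,(634.2,-28.8),rmax=145)
E
```

```text
held corners x,y,slope [[37.18, -32.15, 1.06], [37.28, 32.16, -0.97]] centre x -0.3 y 0.0 width 64.3
mid y -1.3 width 64.7 yaw deg [-0.09 -0.04] x range 52.0 94.0 far 121.7 ctr 72.2
bbox [217  55] [291 144] rect [646.4, -30.3, 74.3, 64.7, -7.6, 63.8, 46.6] | tcp [562.8 -20.5 133.2] yaw -7.49
```

```bash
python3 -m inch '[20,-2.3,-10,0,50, 40,-4.6,-25,0,50, 60,-6.9,-40,0,50, 71.9,-8.25,-55,0,50, 71.9,-8.25,-66,0,50, 71.9,-8.25,-71,0,50, 71.9,-8.25,-71,0,50, 71.9,-8.25,-71,0,50, 71.9,-8.25,-71,0,50, 71.9,-8.25,-71,0,50]' | head -2
python3 -m inch '[0,0,0,0,50,0,0,0,0,50,0,0,0,0,50,0,0,-1,0,50,0,0,-2,0,50,0,0,-3,0,50,0,0,-4,0,50,0,0,-5,0,50,0,0,-6,0,50,0,0,-7,0,50]'
python3 -m inch '[0,0,-1,0,50,0,0,-2,0,50,0,0,-3,0,50,0,0,-4,0,50,0,0,-5,0,50,0,0,-5.5,0,50,0,0,-5.5,0,50,0,0,-5.5,0,50,0,0,-5.5,0,50]'
```

```text
t: 38.45
tool_pos: [0.6352, -0.0289, 0.0637]
t: 39.28
tool_pos: [0.6346, -0.0289, 0.055]
orientation: [3.135, -0.205, -0.0]
force: [-0.2, -0.1, -0.9]
opening: 0.0636
gripper_force: 25.0
t: 40.03
tool_pos: [0.6348, -0.0288, 0.0512]
orientation: [3.135, -0.205, 0.0]
force: [-6.3, 0.0, 10.0]
opening: 0.0637
gripper_force: 25.0
```

Tray C is seated at TCP 51.2 mm under 10 N. Next is tray B, whose cut end faces the robot.

```bash
python3 -m inch '[0,0,0,0,80,0,0,0,0,100,0,0,0,0,100,0,0,0,0,100,0,0,0,0,100,0,0,10,0,100,0,0,30,0,100,0,0,60,0,100,0,0,90,0,100,0,0,100,0,100]' | head -2
python3 -m inch '[3,-18,0,7,100, 6,-37,0,14,100, 10,-56,0,21,100, 14,-75,0,28,100, 18,-95,0,35,100, 22,-115,0,42,100, 26,-135,0,49,100, 30,-155,0,56,100, 34,-175,0,63,100, 36,-192,0,70,100]' | head -2
python3 -m inch '[0,0,0,7,100, 0,0,0,14,100, 0,0,0,21,100, 0,0,0,28,100, 0,0,0,35,100, 0,0,0,42,100, 0,0,0,49,100, 0,0,0,56,100, 0,0,0,63,100, 0,0,0,70,100]' | head -2
python3 -m inch '[0,0,0,7,100, 0,0,0,14,100, 0,0,0,21,100, 0,0,0,28,100, 0,0,0,32,100, 0,0,0,32,100, 0,0,0,32,100, 0,0,0,32,100, 0,0,0,32,100, 0,0,0,32,100]'
python3 - <<'E'
from h import *
im=meas(.010,(603.1,-202.5)); baserows(.010,90,155); cv2.imwrite("pics/w18.png",im)
E
```

```text
t: 40.87
tool_pos: [0.6373, -0.0292, 0.1561]
t: 41.7
tool_pos: [0.6708, -0.2222, 0.1498]
t: 42.53
tool_pos: [0.6706, -0.2208, 0.1498]
t: 43.37
tool_pos: [0.6707, -0.2208, 0.1497]
orientation: [-0.425, -3.113, 0.0]
force: [-0.0, 0.1, -0.0]
opening: 0.093
gripper_force: 0.0
bbox [224  70] [285 165] rect [604.2, -202.5, 99.0, 64.5, 164.7, 45.5, 63.9] | tcp [ 670.7 -220.8  149.7] yaw 164.44
mid y -0.25 width 64.4 yaw deg [-0.36 -0.38] x range 33.0 99.0 far 117.9 ctr 68.4
```

```bash
python3 -m inch '[-35,9,-20,0.3,100, -66.5,18.3,-40,0.3,100, -66.5,18.3,-75,0.3,100, -66.5,18.3,-105,0.3,100, -66.5,18.3,-128,0.3,100, -66.5,18.3,-140,0.3,100, -66.5,18.3,-146,0.3,100, -66.5,18.3,-146,0.3,100, -66.5,18.3,-146,0.3,100, -66.5,18.3,-146,0.3,100]' 25 | head -2
python3 -m inch '[0,0,0,0,100, 0,0,0,0,100, 0,0,0,0,100, 0,0,0,0,50, 0,0,0,0,50, 0,0,0,0,50, 0,0,0,0,50, 0,0,0,0,50, 0,0,0,0,50, 0,0,0,0,50]'
python3 -m inch '[0,0,10,0,50, 0,0,30,0,50, 0,0,60,0,50, 0,0,90,0,50, 0,0,120,0,50, 0,0,135,0,50, 0,0,135,-7,50, 0,0,135,-14,50, 0,0,135,-21,50, 0,0,135,-28,50]' | head -2
python3 -m inch '[-4,18,0,-7,50, -8,37,0,-14,50, -12,56,0,-21,50, -16,75,0,-28,50, -20,94,0,-35,50, -24,113,0,-42,50, -28,132,0,-49,50, -32,151,0,-56,50, -36,170,0,-63,50, -42,182,0,-70,50]' | head -2
python3 -m inch '[0,0,0,-7,50, 0,0,0,-14,50, 0,0,0,-21,50, 0,0,0,-28,50, 0,0,0,-35,50, 0,0,0,-42,50, 0,0,0,-49,50, 0,0,0,-56,50, 0,0,0,-63,50, 0,0,0,-70,50]' | head -2
python3 -m inch '[0,0,0,-4.2,50, 0,0,0,-4.2,50, 0,0,0,-4.2,50, 0,0,0,-4.2,50, 0,0,0,-4.2,50, 0,0,0,-4.2,50, 0,0,0,-4.2,50, 0,0,0,-4.2,50, 0,0,0,-4.2,50, 0,0,0,-4.2,50]'
python3 - <<'E'
from h import *
im=cam("wrist")[0]; x=im.astype(int); m=((x[...,1]>.8*x[...,2])&(x[...,2]>30))
for r in range(100,196,6): w=np.where(m[r,150:360])[0]+150; print(r,w.min() if len(w) else 0,w.max() if len(w) else 0,len(w),end='; ')
held(rows=(160,174)); baserows(.058,90,140); meas(.058,(634.2,-28.8),rmax=145)
E
```

```text
t: 44.3
tool_pos: [0.6059, -0.2032, 0.0059]
t: 45.13
tool_pos: [0.6041, -0.2025, 0.0036]
orientation: [-0.415, -3.114, -0.0]
force: [-0.1, -0.2, 0.1]
opening: 0.0638
gripper_force: 25.0
t: 45.97
tool_pos: [0.6043, -0.2025, 0.1397]
t: 46.8
tool_pos: [0.5621, -0.0188, 0.1395]
t: 47.63
tool_pos: [0.5622, -0.0205, 0.1394]
t: 48.47
tool_pos: [0.5622, -0.0205, 0.1387]
orientation: [3.135, -0.202, -0.0]
force: [-0.3, 1.0, -0.9]
opening: 0.0637
gripper_force: 25.0
100 216 291 58; 106 216 291 56; 112 217 291 51; 118 217 290 48; 124 217 290 50; 130 217 290 46; 136 217 290 46; 142 218 289 48; 148 218 289 68; 154 218 289 72; 160 217 292 76; 166 212 298 87; 172 206 304 99; 178 201 309 109; 184 202 308 107; 190 202 308 107; held corners x,y,slope [[36.18, -32.09, 1.05], [36.25, 32.04, -0.97]] centre x -1.3 y -0.03 width 64.1
mid y -1.32 width 64.7 yaw deg [ 0.37 -0.15] x range 53.0 93.0 far 122.6 ctr 73.1
bbox [216  52] [292 144] rect [646.6, -30.2, 74.6, 64.7, -7.5, 63.0, 46.1] | tcp [562.2 -20.5 138.7] yaw -7.39
```

```bash
python3 -m inch '[20,-2.3,-10,-0.1,50, 40,-4.6,-25,-0.1,50, 60,-6.9,-40,-0.1,50, 73.5,-8.4,-52,-0.1,50, 73.5,-8.4,-60,-0.1,50, 73.5,-8.4,-64,-0.1,50, 73.5,-8.4,-64,-0.1,50, 73.5,-8.4,-64,-0.1,50, 73.5,-8.4,-64,-0.1,50, 73.5,-8.4,-64,-0.1,50]' | head -2
python3 -m inch '[0,0,0,0,50,0,0,0,0,50,0,0,0,0,50,0,0,-1,0,50,0,0,-2,0,50,0,0,-3,0,50,0,0,-4,0,50,0,0,-5,0,50,0,0,-6,0,50,0,0,-7,0,50]'
python3 -m inch '[0,0,-1,0,50,0,0,-2,0,50,0,0,-3,0,50,0,0,-4,0,50,0,0,-4.5,0,50,0,0,-5,0,50,0,0,-5,0,50,0,0,-5,0,50,0,0,-5,0,50]'
```

```text
t: 49.5
tool_pos: [0.636, -0.0289, 0.0761]
t: 50.33
tool_pos: [0.6357, -0.0289, 0.0676]
orientation: [-3.135, 0.205, 0.0]
force: [-0.5, -0.4, -0.3]
opening: 0.0636
gripper_force: 25.0
t: 51.08
tool_pos: [0.6358, -0.029, 0.0637]
orientation: [3.135, -0.205, 0.0]
force: [-4.0, 0.1, 6.2]
opening: 0.0636
gripper_force: 25.0
```

Tray B is seated at TCP 63.7 mm. Next is tray D.

```bash
python3 -m inch '[0,0,-0.7,0,50,0,0,-0.7,0,50,0,0,0,0,80,0,0,0,0,100,0,0,0,0,100,0,0,0,0,100,0,0,10,0,100,0,0,30,0,100,0,0,60,0,100,0,0,88,0,100]' | head -2
python3 -m inch '[-26,-26,0,-3,100,-52,-51,0,-6,100,-78,-76,0,-9,100,-104,-102,0,-12,100,-130,-127,0,-14.3,100,-156,-153,0,-14.3,100,-182,-178,0,-14.3,100,-208,-204,0,-14.3,100,-232.8,-227.7,0,-14.3,100,-232.8,-227.7,0,-14.3,100]' | head -2
python3 -m inch '[0,0,0,0,100, 0,0,0,0,100, 0,0,0,0,100, 0,0,0,0,100, 0,0,0,0,100, 0,0,0,0,100, 0,0,0,0,100, 0,0,0,0,100]'
python3 - <<'E'
from h import *
im=meas(.010,(468,-282.7)); baserows(.010,90,155); cv2.imwrite("pics/w19.png",im)
E
```

```text
t: 51.92
tool_pos: [0.6351, -0.0289, 0.1516]
t: 52.75
tool_pos: [0.3994, -0.2603, 0.1516]
t: 53.42
tool_pos: [0.4031, -0.2563, 0.1506]
orientation: [-3.085, 0.593, 0.0]
force: [0.2, 0.5, -0.6]
opening: 0.0934
gripper_force: 0.0
bbox [203  79] [265 173] rect [466.1, -257.7, 100.1, 65.2, -20.5, 63.5, 46.0] | tcp [ 403.1 -256.3  150.6] yaw -21.75
mid y -22.25 width 65.0 yaw deg [-0.91 -0.89] x range 32.0 99.0 far 106.8 ctr 57.3
```

Tray D has been knocked to about (466, -258). I'll recentre the camera and measure it again.

```bash
python3 -m inch '[-2.4,23.6,0,0.9,100, -2.4,23.6,0,0.9,100, -2.4,23.6,0,0.9,100, -2.4,23.6,0,0.9,100, -2.4,23.6,0,0.9,100, -2.4,23.6,0,0.9,100, -2.4,23.6,0,0.9,100, -2.4,23.6,0,0.9,100, -2.4,23.6,0,0.9,100]' | head -2
python3 - <<'E'
from h import *
im=meas(.010,(466,-257.7)); baserows(.010,90,155)
E
```

```text
t: 54.27
tool_pos: [0.4005, -0.2332, 0.1507]
bbox [224  68] [285 164] rect [466.0, -257.5, 99.9, 65.4, -21.0, 64.0, 46.6] | tcp [ 400.5 -233.2  150.7] yaw -20.91
mid y -0.56 width 65.2 yaw deg [-0.43  0.07] x range 32.0 99.0 far 120.4 ctr 70.9
```

```bash
python3 -m inch '[33,-12,-20,0,100, 65.5,-24.2,-40,0,100, 65.5,-24.2,-75,0,100, 65.5,-24.2,-105,0,100, 65.5,-24.2,-128,0,100, 65.5,-24.2,-140,0,100, 65.5,-24.2,-147,0,100, 65.5,-24.2,-147,0,100, 65.5,-24.2,-147,0,100, 65.5,-24.2,-147,0,100]' 25 | head -2
python3 -m inch '[0,0,0,0,100, 0,0,0,0,100, 0,0,0,0,100, 0,0,0,0,50, 0,0,0,0,50, 0,0,0,0,50, 0,0,0,0,50, 0,0,0,0,50, 0,0,0,0,50, 0,0,0,0,50]'
python3 -m inch '[0,0,10,0,50, 0,0,30,0,50, 0,0,60,0,50, 0,0,90,0,50, 0,0,120,0,50, 0,0,142,0,50, 10,25,142,3,50, 20,50,142,6,50, 30,75,142,9,50, 40,100,142,12,50]' | head -2
python3 -m inch '[10,24,0,1.4,50, 20,48,0,1.4,50, 30,72,0,1.4,50, 40,96,0,1.4,50, 50,120,0,1.4,50, 57,137,0,1.4,50, 57,137,0,1.4,50, 57,137,0,1.4,50, 57,137,0,1.4,50, 57,137,0,1.4,50]' | head -2
python3 -m inch '[0,0,0,0,50, 0,0,0,0,50, 0,0,0,0,50, 0,0,0,0,50, 0,0,0,0,50, 0,0,0,0,50, 0,0,0,0,50]'
python3 - <<'E'
from h import *
im=cam("wrist")[0]; x=im.astype(int); m=((x[...,1]>.8*x[...,2])&(x[...,2]>30))
for r in range(100,196,6): w=np.where(m[r,150:360])[0]+150; print(r,w.min() if len(w) else 0,w.max() if len(w) else 0,len(w),end='; ')
held(rows=(163,175)); baserows(.070,90,140); meas(.070,(634.2,-28.8),rmax=145)
E
```

```text
t: 55.2
tool_pos: [0.4674, -0.2582, 0.0058]
t: 56.03
tool_pos: [0.4659, -0.2572, 0.0037]
orientation: [-3.089, 0.57, 0.0]
force: [0.3, -0.1, -0.0]
opening: 0.0637
gripper_force: 25.0
t: 56.87
tool_pos: [0.5064, -0.1564, 0.1468]
t: 57.7
tool_pos: [0.5627, -0.0211, 0.146]
t: 58.28
tool_pos: [0.563, -0.0203, 0.1458]
orientation: [3.135, -0.205, 0.0]
force: [0.7, -0.1, -0.4]
opening: 0.0636
gripper_force: 25.0
100 216 292 77; 106 216 292 61; 112 216 291 55; 118 216 291 55; 124 216 291 50; 130 217 291 50; 136 217 291 50; 142 217 290 46; 148 217 290 48; 154 218 290 73; 160 214 295 82; 166 209 301 93; 172 203 306 104; 178 201 309 109; 184 202 308 107; 190 202 308 107; held corners x,y,slope [[37.67, -32.15, 1.03], [37.34, 32.01, -1.09]] centre x 0.0 y -0.07 width 64.2
mid y -1.04 width 64.7 yaw deg [-0.15 -0.15] x range 53.0 92.0 far 122.3 ctr 72.8
bbox [215  51] [293 144] rect [647.4, -30.3, 73.9, 64.7, -7.6, 64.3, 45.9] | tcp [563.  -20.2 145.7] yaw -7.49
```

```bash
python3 -m inch '[20,-2.3,-10,0,50, 40,-4.6,-25,0,50, 60,-6.9,-40,0,50, 71.6,-8.5,-50,0,50, 71.6,-8.5,-56,0,50, 71.6,-8.5,-59,0,50, 71.6,-8.5,-59,0,50, 71.6,-8.5,-59,0,50, 71.6,-8.5,-59,0,50, 71.6,-8.5,-59,0,50]' | head -2
python3 -m inch '[0,0,0,0,50,0,0,0,0,50,0,0,0,0,50,0,0,-1,0,50,0,0,-2,0,50,0,0,-3,0,50,0,0,-4,0,50,0,0,-5,0,50,0,0,-6,0,50,0,0,-7,0,50]'
python3 -m inch '[0,0,-1,0,50,0,0,-2,0,50,0,0,-3,0,50,0,0,-4,0,50,0,0,-4.5,0,50,0,0,-5,0,50,0,0,-5,0,50,0,0,-5,0,50,0,0,-5,0,50]'
```

```text
t: 59.32
tool_pos: [0.6349, -0.0287, 0.088]
t: 60.15
tool_pos: [0.6345, -0.0287, 0.0795]
orientation: [-3.135, 0.205, 0.0]
force: [0.1, -0.1, -0.3]
opening: 0.0637
gripper_force: 25.0
t: 60.9
tool_pos: [0.6347, -0.0287, 0.0757]
orientation: [3.135, -0.205, 0.0]
force: [-4.7, 0.1, 5.9]
opening: 0.064
gripper_force: 25.0
```

Tray D is seated at TCP 75.7 mm. Now the lid.

```bash
python3 -m inch '[0,0,-0.7,0,50,0,0,-0.7,0,50,0,0,0,0,80,0,0,0,0,100,0,0,0,0,100,0,0,0,0,100,0,0,10,0,100,0,0,30,0,100,0,0,60,0,100,0,0,76,0,100]' | head -2
python3 -m inch '[-11,-37,0,4,100,-22,-74,0,8,100,-33,-111,0,12,100,-44,-148,0,16,100,-55,-185,0,20,100,-66,-222,0,24,100,-76,-259,0,27.7,100,-86,-296,0,27.7,100,-96,-333,0,27.7,100,-102.4,-353.8,0,27.7,100]' | head -2
python3 -m inch '[0,0,0,0,100, 0,0,0,0,100, 0,0,0,0,100, 0,0,0,0,100, 0,0,0,0,100, 0,0,0,0,100, 0,0,0,0,100, 0,0,0,0,100]'
python3 - <<'E'
from h import *
im=meas(.010,(598,-358)); baserows(.010,90,155); cv2.imwrite("pics/w20.png",im)
E
```

```text
t: 61.73
tool_pos: [0.6356, -0.0288, 0.1544]
t: 62.57
tool_pos: [0.5306, -0.3865, 0.1516]
t: 63.23
tool_pos: [0.5325, -0.382, 0.1508]
orientation: [3.093, 0.552, 0.0]
force: [-0.0, -0.0, -0.1]
opening: 0.0931
gripper_force: 0.0
bbox [221  68] [289 170] rect [594.9, -358.2, 106.8, 72.7, -159.8, 48.7, 25.9] | tcp [ 532.5 -382.   150.8] yaw 20.26
mid y 0.48 width 69.9 yaw deg [-1.18 -0.2 ] x range 33.0 99.0 far 182.0 ctr 132.5
```

```bash
cat >> h.py <<'E'
def lid(z,guess,rmax=230):
    s=robot.read_state(); im,K,W=cam("wrist"); x=im.astype(int); m=((x[...,1]-x[...,0]>25)&(x[...,1]>.6*x[...,2])).astype(np.uint8); m[rmax:]=0
    m=cv2.morphologyEx(m,cv2.MORPH_CLOSE,np.ones((5,5)))
    c=near(blobs(m,300),proj(np.r_[np.array(guess)/1000,z],K,W)); print(c.min(0),c.max(0),rect(c,K,W,z).tolist(),(s["tool_pos"]*1000).round(1)); return im
E
python3 - <<'E'
from h import *
im=lid(.010,(598,-358))
for r in(70,110,150): print(r,im[r,212:232:2].tolist(),im[r,280:298:2].tolist())
E
```

```text
[204  67] [289 187] [582.8, -353.7, 128.0, 90.5, -159.3, 52.8, 19.5] [ 532.3 -382.3  150.8]
70 [[86, 108, 251], [87, 114, 251], [87, 119, 251], [89, 125, 252], [89, 129, 252], [91, 134, 252], [92, 138, 252], [91, 139, 252], [83, 138, 247], [79, 138, 234]] [[92, 136, 252], [78, 51, 248], [80, 57, 248], [79, 55, 248], [80, 55, 248], [80, 56, 248], [79, 55, 248], [81, 56, 248], [80, 56, 248]]
110 [[100, 178, 253], [101, 184, 254], [103, 190, 254], [104, 196, 254], [107, 203, 254], [97, 206, 249], [95, 211, 245], [97, 217, 247], [160, 255, 255], [161, 255, 255]] [[234, 255, 255], [234, 255, 255], [234, 255, 255], [236, 255, 255], [112, 201, 254], [80, 59, 249], [81, 61, 249], [81, 59, 249], [80, 57, 249]]
150 [[82, 73, 250], [83, 81, 250], [83, 88, 250], [85, 97, 250], [86, 109, 251], [75, 118, 233], [69, 129, 211], [74, 144, 221], [103, 211, 252], [155, 255, 255]] [[228, 255, 255], [228, 255, 255], [220, 255, 255], [168, 255, 255], [86, 110, 251], [85, 101, 251], [85, 93, 251], [84, 85, 250], [82, 78, 250]]
```

```bash
sed -i 's/m=((x\[...,1\]-x\[...,0\]>25)&(x\[...,1\]>.6\*x\[...,2\]))/m=(x[...,1]>.9*x[...,2])\&(x[...,2]>60); m=m/' h.py; python3 - <<'E'
from h import *
lid(.010,(598,-358)); lid(.012,(598,-358))
E
```

```text
[226  67] [288 163] [599.8, -359.8, 99.8, 65.9, 20.1, 46.6, 64.0] [ 532.3 -382.4  150.7]
[226  67] [288 163] [599.7, -359.8, 99.1, 65.5, 20.1, 46.3, 63.6] [ 532.2 -382.4  150.7]
```

```bash
python3 -m inch '[33,11,-20,0,100, 67.4,22.6,-40,0,100, 67.4,22.6,-75,0,100, 67.4,22.6,-105,0,100, 67.4,22.6,-128,0,100, 67.4,22.6,-140,0,100, 67.4,22.6,-147,0,100, 67.4,22.6,-147,0,100, 67.4,22.6,-147,0,100, 67.4,22.6,-147,0,100]' 25 | head -2
python3 -m inch '[0,0,0,0,100, 0,0,0,0,100, 0,0,0,0,100, 0,0,0,0,50, 0,0,0,0,50, 0,0,0,0,50, 0,0,0,0,50, 0,0,0,0,50, 0,0,0,0,50, 0,0,0,0,50]'
python3 -m inch '[0,0,10,0,50, 0,0,30,0,50, 0,0,60,0,50, 0,0,90,0,50, 0,0,120,0,50, 0,0,150,0,50, 0,20,154,-3,50, 0,50,154,-7,50, 0,80,154,-11,50, 0,110,154,-15,50]' | head -2
python3 -m inch '[-4,30,0,-3,50, -8,60,0,-6,50, -12,90,0,-9,50, -18,120,0,-12.7,50, -24,150,0,-12.7,50, -30,180,0,-12.7,50, -37,210,0,-12.7,50, -37,229.5,0,-12.7,50, -37,229.5,0,-12.7,50, -37,229.5,0,-12.7,50]' | head -2
python3 -m inch '[0,0,0,0,50, 0,0,0,0,50, 0,0,0,0,50, 0,0,0,0,50, 0,0,0,0,50, 0,0,0,0,50, 0,0,0,0,50]'
python3 - <<'E'
from h import *
im=cam("wrist")[0]; x=im.astype(int); m=((x[...,1]>.8*x[...,2])&(x[...,2]>30))
for r in range(100,196,6): w=np.where(m[r,150:360])[0]+150; print(r,w.min() if len(w) else 0,w.max() if len(w) else 0,len(w),end='; ')
held(rows=(163,175)); baserows(.082,90,140); meas(.082,(634.2,-28.8),rmax=145)
cv2.imwrite("pics/w21.png",im)
E
```

```text
t: 64.32
tool_pos: [0.6009, -0.3611, 0.0063]
t: 65.15
tool_pos: [0.5996, -0.3599, 0.0037]
orientation: [-3.093, -0.551, 0.0]
force: [-0.3, 0.2, -0.7]
opening: 0.0636
gripper_force: 25.0
t: 65.98
tool_pos: [0.5995, -0.2491, 0.1589]
t: 66.82
tool_pos: [0.5627, -0.0196, 0.1586]
t: 67.4
tool_pos: [0.5626, -0.0207, 0.1576]
orientation: [-3.135, 0.206, 0.0]
force: [-0.4, 0.3, 0.2]
opening: 0.0634
gripper_force: 25.0
100 215 291 64; 106 215 291 56; 112 215 291 50; 118 215 291 49; 124 216 290 48; 130 216 290 46; 136 216 290 47; 142 217 290 46; 148 217 290 52; 154 217 290 74; 160 215 294 80; 166 209 300 92; 172 203 306 104; 178 201 309 109; 184 203 308 106; 190 203 308 106; held corners x,y,slope [[38.51, -31.61, 0.97], [37.4, 32.04, -0.97]] centre x 0.5 y 0.21 width 63.6
mid y -1.47 width 64.6 yaw deg [-0.33  0.13] x range 53.0 92.0 far 123.0 ctr 73.5
bbox [214  50] [292 144] rect [647.4, -30.2, 74.6, 64.6, -7.6, 63.5, 45.9] | tcp [562.6 -20.4 157.7] yaw -7.49
```

```bash
python3 -m inch '[20,-2.3,-10,0,50, 40,-4.6,-25,0,50, 60,-6.9,-40,0,50, 72,-8.2,-50,0,50, 72,-8.2,-56,0,50, 72,-8.2,-59,0,50, 72,-8.2,-59,0,50, 72,-8.2,-59,0,50, 72,-8.2,-59,0,50, 72,-8.2,-59,0,50]' | head -2
python3 -m inch '[0,0,0,0,50,0,0,0,0,50,0,0,0,0,50,0,0,-1,0,50,0,0,-2,0,50,0,0,-3,0,50,0,0,-4,0,50,0,0,-5,0,50,0,0,-6,0,50,0,0,-7,0,50]'
python3 -m inch '[0,0,-1,0,50,0,0,-2,0,50,0,0,-3,0,50,0,0,-4,0,50,0,0,-4.5,0,50,0,0,-5,0,50,0,0,-5,0,50,0,0,-5,0,50,0,0,-5,0,50]'
```

```text
t: 68.43
tool_pos: [0.6349, -0.0286, 0.1]
t: 69.27
tool_pos: [0.6346, -0.0286, 0.0916]
orientation: [-3.135, 0.205, 0.0]
force: [-0.8, 0.8, -1.5]
opening: 0.0634
gripper_force: 25.0
t: 70.02
tool_pos: [0.6347, -0.0286, 0.0876]
orientation: [3.135, -0.205, 0.0]
force: [-2.7, 0.5, 5.3]
opening: 0.0637
gripper_force: 25.0
```

Lid seated at TCP 87.6 mm. I'll release, back off clear of the view, and check with the last picture.

```bash
python3 -m inch '[0,0,-0.7,0,50,0,0,-0.7,0,50,0,0,0,0,80,0,0,0,0,100,0,0,0,0,100,0,0,0,0,100,0,0,10,0,100,0,0,30,0,100,0,0,60,0,100,0,0,90,0,100]' | head -2
python3 -m inch '[-30,-30,20,0,100,-60,-60,20,0,100,-90,-90,20,0,100,-120,-120,20,0,100,-150,-150,20,0,100,-180,-180,20,0,100,-200,-210,20,0,100,-220,-240,20,0,100,-240,-270,20,0,100,-250,-300,20,0,100]'
python3 - <<'E'
from h import *
a,Ks,Ws=cam("side"); t=cam("top")[0]
u=proj(np.array([.634,-.029,.06]),Ks,Ws).astype(int)
z=lambda i,w,h:cv2.resize(i,(w,h),interpolation=cv2.INTER_CUBIC)
cv2.imwrite("pics/end.png",np.hstack([z(a[u[1]-60:u[1]+50,u[0]-50:u[0]+50],400,440),z(t[150:290,90:290],400,280)[0:280] if 0 else cv2.copyMakeBorder(z(t[130:290,100:330],400,278),0,162,0,0,cv2.BORDER_CONSTANT)]))
E
```

```text
t: 70.85
tool_pos: [0.6337, -0.0285, 0.1772]
t: 71.68
tool_pos: [0.3825, -0.3302, 0.1978]
orientation: [3.134, -0.207, 0.001]
force: [-0.2, 0.2, -0.5]
opening: 0.0931
gripper_force: 0.0
```

View pics/end.png

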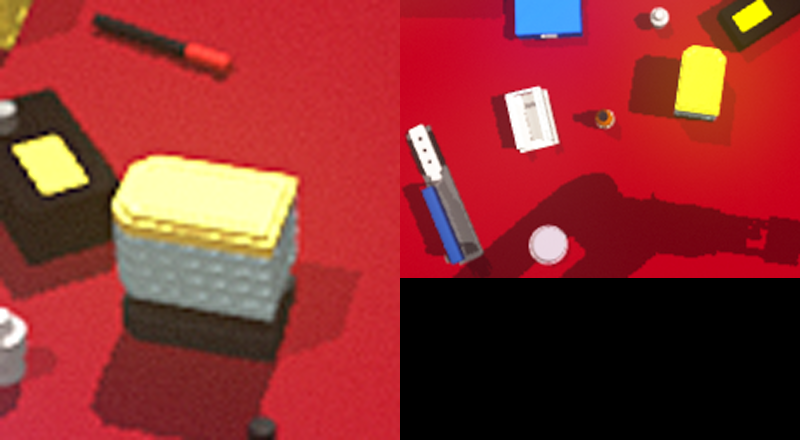

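The stack stands evenly at (205,250), with four equal trays under the lid and the cut corners all at the far end. The lifter lies on its rest at (445,195) in the right half, the rack is empty, and the bystanders in view are in place. Handing in.

```bash
python3 -m inch '[0,0,0,0,100,0,0,0,0,100,0,0,0,0,100,0,0,0,0,100,0,0,0,0,100,0,0,0,0,100]' | head -1; python3 -c "
from plant import job
print(job.close_job())"
```

```text
t: 72.28
the job is handed in; nothing more can be done
None
```

The glass section is in the base, four trays and the yellow lid are seated on top with their cut corners aligned, the lifter is back on its rest, and the job was handed in at about 72 s; the hand-in returned no verdict.

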